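# Pry open the die case and sort the stamping dies by tag

### The job

The lid of the blue die case has no handle: pry it up at its lip with the blade of the bench knife, open the case, and lay the knife back on its leather mat. Take out all the stamping dies and sort them by tag, green into the green-rimmed pass rack and red into the red-rimmed reject rack, each standing tag up in a nest of its own. Then shut the empty case, and leave the pliers, the bowl and the brass block alone.

Things in the scene. Friction and masses are not known exactly. Their poses are not given: they have to be found in the camera images.
- case: die case, fixed: tray 200 (x) x 138 (y) mm, rim 26 mm high, blue lid hinged at its +y side. Origin: centre of underside. Six pockets 42 mm wide, 8 mm deep, at x = -62, 0, +62, y = -31, +31 mm, floors 10 mm above the origin; dies stand in them, 24 mm proud of the rim. On the -y side a ledge (x -60 to +60) sticks out 8 mm, to y = -77 mm, its top 20 mm above the origin
- lid (a joint): angle of the blue case lid (rad): 0 shut, 2.0 fully open (stop), leaning back past upright; the -y side rises. Stiff hinge (0.15 N m): it stays where it is left; lifting it at the lip takes 2 N. Upside-down steel pan without handle: shut, 200 x 138 mm over the case, 28 to 65 mm above the bench; 3 mm side walls 34 mm deep under a 3 mm top plate. 0.18 kg
- lip (a point): middle of the outer lower edge of the lid's prying lip: a steel flange 120 mm long (x), 2.5 mm thick, sticking out 8 mm from the lid's -y wall, 146 mm from the hinge axis and level with the bottom of the wall. Shut, its underside is 28 mm above the bench, 8 mm above the ledge: the blade goes into this slot, 8 mm deep, from -y
- hinge (a point): middle of the hinge axis (parallel to the x of the case), 27 mm above the bench, at the +y side of the case
- knife: bench knife lying flat, 190 mm long: dark wooden handle 20 mm wide and 22 mm high, from x = -70 to +30 mm, then a thin steel blade 18 mm wide and 2 mm thick from x = +30 to the tip at +120 mm, at z = 10 to 12 mm. Origin: underside of the handle, 12 mm behind the balance point; x towards the tip, z up. 90 g
- knife_tip (a point): middle of the blade tip (knife frame x = 120, z = 11 mm)
- mat: brown leather mat where the knife lies, fixed, 220 (x) x 54 (y) x 3 mm; origin: centre of its underside
- pass_rack: pass rack, fixed: low wooden tray with a green-painted rim, 194 (x) x 74 (y) x 12 mm high, with three square nests 48 mm wide in a row along its x, centred at x = -60, 0 and +60 mm, y = 0; nest floors 4 mm above the origin, bars between the nests 12 mm high. Origin: centre of its underside
- reject_rack: reject rack, fixed: low wooden tray with a red-painted rim, 194 (x) x 74 (y) x 12 mm high, with three square nests 48 mm wide in a row along its x, centred at x = -60, 0 and +60 mm, y = 0; nest floors 4 mm above the origin, bars between the nests 12 mm high. Origin: centre of its underside
- die_g1: steel stamping die with a round green tag (22 mm across) on its top: upright square block 32 x 32 mm, 40 mm tall, 0.3 kg; origin: centre of its underside, z up towards the tag, x and y square to its sides. Belongs in the pass rack. May be absent (None). At the start it stands in one of the six pockets of the case
- die_g2: steel stamping die with a round green tag (22 mm across) on its top: upright square block 32 x 32 mm, 40 mm tall, 0.3 kg; origin: centre of its underside, z up towards the tag, x and y square to its sides. Belongs in the pass rack. May be absent (None). At the start it stands in one of the six pockets of the case
- die_g3: steel stamping die with a round green tag (22 mm across) on its top: upright square block 32 x 32 mm, 40 mm tall, 0.3 kg; origin: centre of its underside, z up towards the tag, x and y square to its sides. Belongs in the pass rack. May be absent (None). At the start it stands in one of the six pockets of the case
- die_r1: steel stamping die with a round red tag (22 mm across) on its top: upright square block 32 x 32 mm, 40 mm tall, 0.3 kg; origin: centre of its underside, z up towards the tag, x and y square to its sides. Belongs in the reject rack. May be absent (None). At the start it stands in one of the six pockets of the case
- die_r2: steel stamping die with a round red tag (22 mm across) on its top: upright square block 32 x 32 mm, 40 mm tall, 0.3 kg; origin: centre of its underside, z up towards the tag, x and y square to its sides. Belongs in the reject rack. May be absent (None). At the start it stands in one of the six pockets of the case
- die_r3: steel stamping die with a round red tag (22 mm across) on its top: upright square block 32 x 32 mm, 40 mm tall, 0.3 kg; origin: centre of its underside, z up towards the tag, x and y square to its sides. Belongs in the reject rack. May be absent (None). At the start it stands in one of the six pockets of the case
- dapping_block: bystander: loose brass dapping block, a 50 mm cube; origin: centre of its underside; leave it alone
- pliers: bystander: loose pliers with orange handles lying flat, 160 mm long; origin near the pivot; leave them alone
- bowl: bystander: loose terracotta bowl, 90 mm across, 35 mm high; origin: centre of its underside; leave it alone
There are look-alikes about, which are no part of the job. Of the things shaped like the knife, the wooden one is meant.

How it is judged:
By the outcome, as a careful person would: the job done as asked, in the order asked, and still so for the second after the job is handed in, with the robot touching nothing.
Of die_g1, die_g2, die_g3, die_r1, die_r2, die_r3 only 4 to 6 are there at a start; the rules pass over those that are not, and their reading is None.
At some moment in a run one of knife, die_g1, die_g2, die_g3, die_r1, die_r2, die_r3 may be knocked a few centimetres aside while the robot is not near it.
It also fails if it takes over 210 s, if anything falls off the work surface, if the arm or the gripper's body presses on something with over 40 N, if the wrist force passes 120 N, or if a joint passes its speed limit or range.

### The arm

A 6-joint arm with a two-finger parallel gripper is mounted at the origin on the work surface. World frame = base frame: x ahead of the robot, y to its left, z up, the work surface at z = 0. Lengths are in mm, angles in degrees, forces in N, time in s.
With the tool pointing down it reaches from about 300 to 775 mm from the base axis. Payload 14.6 kg.
Tool frame: the origin (TCP) lies on the centre line of the jaws, within the pads' length; the fingertips stand 8 mm ahead of it and the grasp point (between the pads) lies 11 mm behind it (manip.nose_length is the distance from the TCP to the fingertips, in mm); z points along the fingers, y is the line along which they close (so a half turn about z gives the same grasp; the last joint's range is limited). The gripper opens to 85 mm and grips with 20 to 120 N. Pads are 22 mm wide; open, the fingers measure 114 mm over their backs; the gripper's body (76 mm by 85 mm) begins 54 mm behind the grasp point. The pads swing forward as they close: fully open they stand 13 mm farther back than shut.
Start: joints at [-70.967, 17.183, 87.147, -0, 75.671, -3.816], TCP at [213.564, -506.833, 239.281] pointing down, gripper open.
Joint ranges: [-173.82, 173.82], [-45.26, 126.66], [13.44, 144.39], [-59.66, 239.66], [0, 175.72], [-146.38, 146.38]. Speed limits (degrees/s): [127.2, 127.2, 147.25, 180, 180, 180].

### API

Orientations are given as a 3x3 rotation matrix whose columns are the frame's x, y, z axes.
In Python, from rig import sensors, cams, manip gives the robot as it stands. The module is installed in compiled form; this text tells all that it offers.
- The arm moves only by the shell command python3 -m pendant 'ROWS'. ROWS is JSON, a list that holds one entry, the list of rows, each a list of 7 numbers: the shift along the tool's x, y, z each as a share of 0.25 m, from -1 to 1, then the turn, a rotation vector about the tool's x, y, z each as a share of 120 degrees, from -1 to 1, then the closure, from 0 (fully open) to 1 (shut). In form: [[[tx, ty, tz, rx, ry, rz, hand], ...]]. A call has 1 to 12 rows; each row is the pose to reach, as a shift and turn from the pose commanded when the call began, along the tool's axes at that moment; what a row does not reach only later rows make up. A row lasts 1/8 s, in which the tool goes at most 62.5 mm and 10.7 degrees, less where a joint would pass 70% of its speed; a pose out of reach is approached as far as the arm can. A call with a number of a shift or a turn outside -1 to 1 is refused whole. A call with a gripper value outside its range is refused whole. The fingers move at their own pace and stop on an object; the grip force is fixed at half the most. Time passes only in rows, so rows that repeat a pose let the fingers close. It gives the time, the measured TCP pose, the force, the opening and the grip force at its end, in the units of the state.
- sensors.state(): the state, without advancing time (a new reading comes with each control period).
- cams.snapshot(name): name is "scene" or "top" or "wrist"; returns the picture (400x640x3 uint8, blue, green, red); there is no depth.
- cams.camera_info(name): a dict with "fx", "fy", "cx", "cy" (pixels), "R" (3x3) and "t" (3): a world point X has camera coordinates R X + t; the wrist camera has in their place "hand_eye" (4x4, takes a point from camera to tool coordinates, whose origin is the TCP and whose axes are the flange's). Camera axes: x right, y down, z forward; pixel columns grow to the right and rows downward; lengths in mm; the calibration is good to about 2 mm. The wrist camera is an equidistant fisheye: a pixel r from the principal point sees the ray r / f radians off the axis. A picture is of the moment at which its call begins: read the wrist's pose just before it. camera_info takes no time and is no camera call.
- manip.job_done(): hands the job in; it is judged then, once.
Trained networks look in the newest picture that a camera, given by its name, has taken for a name from the list of things; names that differ only in an ending like _2 or _b are one class to them, and where a whole thing is asked for, a point or a joint stands for the part that bears it (a point fixed in the world has none). Each returns a list of dicts, best first, with "conf" (0 to 1); they miss things now and then, are a little off and sometimes report something else, mostly with a low value. They report only what shows in the picture. A call takes as long as a camera call. They do not tell look-alikes from the thing itself.
- cams.boxes_of(camera, query): "point" ([x, y, z] in mm, in the coordinates of the camera as it stood for that picture, good to about 4 mm: the middle of the surface that is visible of it).
- cams.silhouettes(camera, query): "pixels" (400x640 bool, what is visible of it).
The state is a dict: "time": time; "joint_pos": joint angles; "qd": joint speeds; "joint_efforts": joint torques, N m; "ee_pos": TCP position; "eef_rot": TCP orientation; "contact_force": force on the tool from outside, world axes, zero at the start; "torque": the same for the moment, N m; "width": finger opening in mm; "grasp_force": force on a finger pad.
Only numpy, scipy, OpenCV 4.12 (cv2) and the standard library are available. Lean on these libraries where they do the work, as an engineer would, in place of code of your own. Each camera call takes 0.05 s, during which the arm holds its last target. There are 200 camera calls.

## Working session

There is one attempt and no reset: what is moved stays moved. The work goes in short steps, Python scripts to look and compute and a shell command to move; the robot and the scene stay as the last step left them, time stands still between calls to the robot, and variables do not carry over. Pictures are saved under pics/ and viewed, at most 14 in all, crops included, and the job is handed in when it is done.

```bash
mkdir -p pics; cat > h.py <<'E'
import numpy as np,cv2
from rig import sensors,cams,manip
def snap(c,fn=None):
    im=cams.snapshot(c)
    if fn: cv2.imwrite('pics/'+fn,im)
    return im
def pose():
    s=sensors.state(); return np.array(s['ee_pos']),np.array(s['eef_rot'])
def world(c,p):
    i=cams.camera_info(c); p=np.array(p)
    if c=='wrist':
        t,R=pose(); H=np.array(i['hand_eye']); return R@(H[:3,:3]@p+H[:3,3])+t
    return np.array(i['R']).T@(p-np.array(i['t']))
def ray(c,u,v):
    i=cams.camera_info(c); x=(u-i['cx'])/i['fx'];y=(v-i['cy'])/i['fy']
    if c=='wrist':
        r=np.hypot(x,y); d=np.array([x/r*np.sin(r),y/r*np.sin(r),np.cos(r)]) if r>1e-9 else np.array([0,0,1.])
    else: d=np.array([x,y,1.])
    o=world(c,[0,0,0]); return o,world(c,d)-o
def atz(c,u,v,z):
    o,d=ray(c,u,v); return o+d*(z-o[2])/d[2]
E
python3 - <<'E'
from h import *
snap('top','top0.png'); 
for q in ['case','lid','lip','knife','mat','pass_rack','reject_rack','dapping_block','pliers','bowl']:
    print(q,[(round(d['conf'],2),world('top',d['point']).round().tolist()) for d in cams.boxes_of('top',q)])
snap('scene','scene0.png')
for q in ['knife','lid']:
    print(q,[(round(d['conf'],2),world('scene',d['point']).round().tolist()) for d in cams.boxes_of('scene',q)])
print(cams.camera_info('top'),cams.camera_info('wrist'),manip.nose_length,sensors.state())
E
```

```text
case [(0.57, [537.0, 192.0, 68.0])]
lid [(0.56, [533.0, 200.0, 65.0])]
lip [(0.83, [539.0, 193.0, 68.0]), (0.74, [393.0, 351.0, 53.0])]
knife [(0.9, [284.0, -282.0, 26.0]), (0.87, [586.0, -26.0, 25.0]), (0.57, [783.0, 192.0, 21.0]), (0.43, [398.0, 351.0, 55.0])]
mat [(0.84, [547.0, -17.0, 1.0])]
pass_rack [(0.6, [500.0, -314.0, 11.0]), (0.16, [516.0, -181.0, 12.0])]
reject_rack [(0.87, [521.0, -182.0, 15.0])]
dapping_block []
pliers [(0.6, [753.0, 16.0, 13.0])]
bowl [(0.64, [733.0, -234.0, 13.0])]
knife [(0.9, [577.0, -35.0, 18.0]), (0.84, [767.0, 183.0, 17.0]), (0.77, [294.0, -299.0, 20.0])]
lid [(0.82, [548.0, 166.0, 70.0])]
{'fx': 468.90815500998076, 'fy': 468.90815500998076, 'cx': 318.22766520648804, 'cy': 195.65840476781344, 'R': array([[ 1.92048555e-02, -9.99812110e-01,  2.63024604e-03],
       [-9.86545396e-01, -1.93770840e-02, -1.62335181e-01],
       [ 1.62355646e-01,  5.22766566e-04, -9.86732168e-01]]), 't': array([  21.52337887,  540.13268828, 1148.49516326])} {'fx': 309.70691628693146, 'fy': 309.70691628693146, 'cx': 318.594368463362, 'cy': 198.0114330748914, 'hand_eye': 
[... 453 characters left out ...]
   7.56715495e+01, -3.81783862e+00]), 'qd': array([-0.04591856,  0.07494439,  0.08387399, -0.0866727 , -0.01506225,
        0.03295253]), 'joint_efforts': array([ 6.91016703e-04, -5.43256688e+01, -3.61950302e+01, -2.17684141e-05,
        5.37717751e-04, -1.75579402e-05]), 'ee_pos': array([ 213.57339749, -506.81236677,  239.27335553]), 'eef_rot': array([[ 9.21511268e-01,  3.88351624e-01,  7.23578517e-06],
       [ 3.88351623e-01, -9.21511267e-01,  5.01513682e-05],
       [ 2.61442228e-05, -4.34050220e-05, -9.99999999e-01]]), 'contact_force': array([-1.05230985,  0.15390244, -0.41214836]), 'torque': array([ 0.02401399,  0.00196176, -0.00312046]), 'grasp_force': 0.0, 'width': 85.39625082835586}
```

View pics/top0.png

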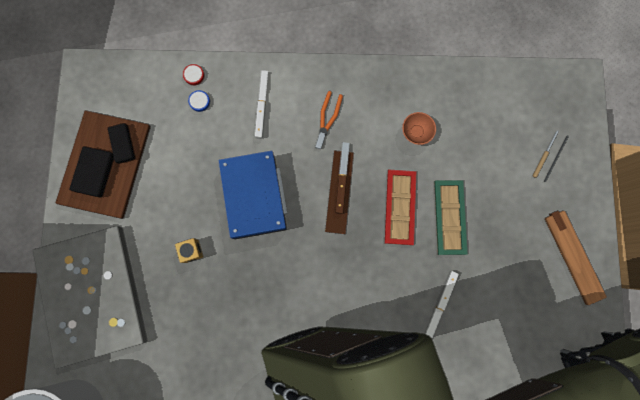

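View pics/scene0.png

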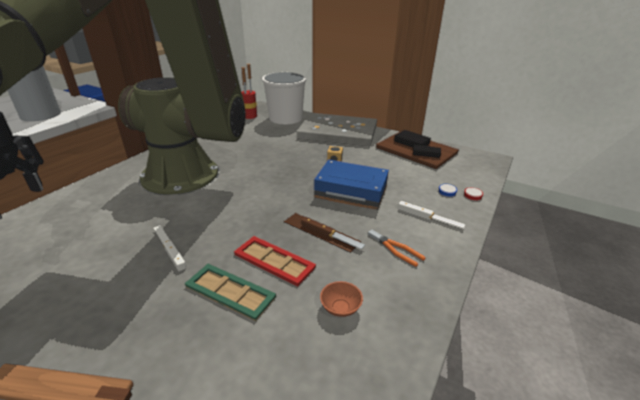

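The candidates for the knife in the top picture are:
- a wooden-handled knife on the brown mat at (342,190)
- a pale/steel look-alike at (262,103)
- a second pale look-alike at (444,300)
- a thin awl at (545,152)

By the description I choose the wooden one at (342,190) and check it in a crop. The lid's lip faces right (-y) at about (285,190).

```bash
cat >> h.py <<'E'
def rel(P,R):
    "shares from the present pose to P,R"
    from scipy.spatial.transform import Rotation as Ro
    p,r=pose(); d=r.T@(np.array(P)-p)/250; w=Ro.from_matrix(r.T@R).as_rotvec(degrees=True)/120
    return d.round(3).tolist(),w.round(3).tolist()
def down(yaw):
    a=np.radians(yaw); c,s=np.cos(a),np.sin(a); return np.array([[c,s,0],[s,-c,0],[0,0,-1.]])
E
python3 - <<'E'
from h import *
im=cv2.imread('pics/top0.png'); cv2.imwrite('pics/crop0.png',cv2.resize(im[130:260,200:480],None,fx=2.8,fy=2.8,interpolation=cv2.INTER_CUBIC))
print(rel([520,0,330],down(0)))
E
```

```text
([1.917, -1.392, -0.363], [-0.0, -0.0, 0.19])
```

View pics/crop0.png

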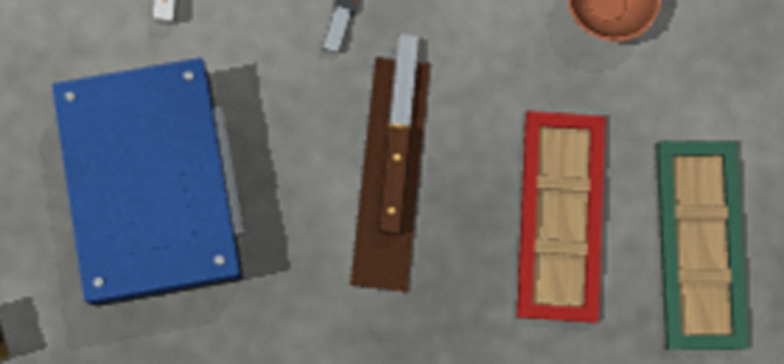

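The crop shows the wooden-handled knife on the brown mat at (400,130), with its blade pointing up (+x), so this is the one. I'm moving the wrist camera over the scene.

```bash
python3 -m pendant '[[[0.96,-0.7,-0.363,0,0,0.19,0],[0.96,-0.7,-0.363,0,0,0.19,0],[0.96,-0.7,-0.363,0,0,0.19,0],[0.96,-0.7,-0.363,0,0,0.19,0],[0.96,-0.7,-0.363,0,0,0.19,0],[0.96,-0.7,-0.363,0,0,0.19,0],[0.96,-0.7,-0.363,0,0,0.19,0]]]'; python3 -c "
from h import *
print(rel([500,0,330],down(0)))"
```

```text
time: 1.58
ee_pos: [366.6, -252.5, 329.8]
eef_rot: [[1.0, 0.001, -0.0], [0.001, -1.0, -0.0], [-0.0, 0.0, -1.0]]
contact_force: [-0.2, -0.4, -0.6]
width: 85.3
grasp_force: 0.0
([0.535, -1.009, -0.001], [0.0, 0.0, 0.001])
```

```bash
python3 -m pendant '[[[0.535,-1,0,0,0,0,0],[0.535,-1,0,0,0,0,0],[0.535,-1,0,0,0,0,0],[0.535,-1,0,0,0,0,0],[0.535,-1,0,0,0,0,0],[0.535,-1,0,0,0,0,0]]]'; python3 - <<'E'
from h import *
snap('wrist','w0.png')
for q in ['lid','knife','mat','pass_rack','reject_rack','dapping_block','pliers','bowl']:
    print(q,[(round(d['conf'],2),world('wrist',d['point']).round().tolist()) for d in cams.boxes_of('wrist',q)])
E
```

```text
time: 2.33
ee_pos: [500.9, -2.1, 328.9]
eef_rot: [[1.0, 0.002, -0.002], [0.002, -1.0, 0.0], [-0.002, -0.0, -1.0]]
contact_force: [0.1, 0.1, -0.7]
width: 85.3
grasp_force: 0.0
lid [(0.59, [544.0, 183.0, 64.0])]
knife [(0.93, [723.0, 189.0, 23.0]), (0.93, [322.0, -305.0, 19.0]), (0.81, [588.0, -27.0, 21.0])]
mat [(0.66, [549.0, -20.0, 5.0])]
pass_rack [(0.79, [497.0, -319.0, 12.0])]
reject_rack [(0.74, [524.0, -185.0, 11.0])]
dapping_block [(0.63, [400.0, 336.0, 50.0])]
pliers [(0.86, [716.0, 23.0, 15.0]), (0.48, [728.0, -244.0, 18.0])]
bowl [(0.82, [730.0, -242.0, 20.0])]
```

View pics/w0.png

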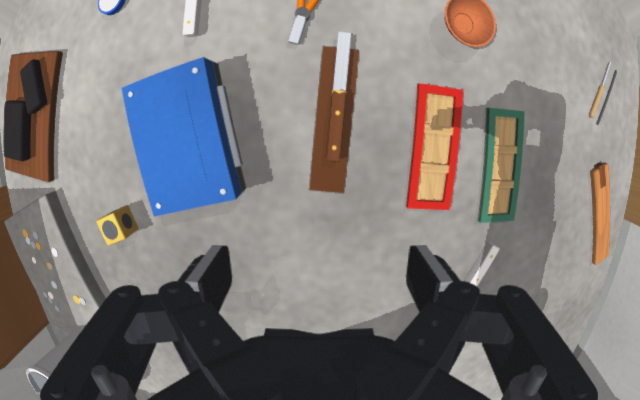

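The wrist view shows the lid at (185,135) with its pale lip along (230,125), the knife at (340,100), the red rack at (437,148) and the green rack at (503,165). Next I fit exact poses.

```bash
cat >> h.py <<'E'
def rect(c,m,z):
    v,u=np.nonzero(m); P=np.array([atz(c,a,b,z)[:2] for a,b in zip(u,v)],np.float32)
    r=cv2.minAreaRect(P); b=cv2.boxPoints(r)
    e=[b[1]-b[0],b[2]-b[1]]; L=sorted([np.linalg.norm(x) for x in e]); l=max(e,key=np.linalg.norm)
    return np.mean(b,0).round(1),np.round(L[::-1],1),round(float(np.degrees(np.arctan2(l[1],l[0]))%180),2)
def big(m):
    n,l,s,_=cv2.connectedComponentsWithStats(m.astype(np.uint8)); k=1+np.argmax(s[1:,4]); return l==k
def hsv(im): return [x.astype(int) for x in cv2.split(cv2.cvtColor(im,cv2.COLOR_BGR2HSV))]
E
python3 - <<'E'
from h import *
for c,f in (('top','top0.png'),('wrist','w0.png')):
    im=cv2.imread('pics/'+f); H,S,V=hsv(im)
    blue=(abs(H-110)<12)&(S>120); print(c,'V blue',np.percentile(V[big(blue)],[5,20,50,80]))
    Vm=np.median(V[big(blue)])
    print('lid',rect(c,big(blue),65),rect(c,big(blue&(V>0.8*Vm)),65))
    print('red',rect(c,big(((H<6)|(H>174))&(S>150)),12))
    print('green',rect(c,big((abs(H-75)<18)&(S>80)),12))
    for q,z in (('mat',3),('knife',25)):
        for d in cams.silhouettes(c,q)[:3]: print(q,round(d['conf'],2),rect(c,big(d['pixels']),z))
E
```

```text
top V blue [129. 137. 139. 141.]Traceback (most recent call last):
  File "<stdin>", line 6, in <module>
  File "h.py", line 30, in rect
    v,u=np.nonzero(m); P=np.array([atz(c,a,b,z)[:2] for a,b in zip(u,v)],np.float32)
                                   ~~~^^^^^^^^^
  File "h.py", line 21, in atz
    o,d=ray(c,u,v); return o+d*(z-o[2])/d[2]
        ~~~^^^^^^^
  File "h.py", line 19, in ray
    o=world(c,[0,0,0]); return o,world(c,d)-o
                                 ~~~~~^^^^^
  File "h.py", line 10, in world
    i=cams.camera_info(c); p=np.array(p)
ValueError: time passes only in moves, steps and waits
```

```bash
cat >> h.py <<'E'
from functools import lru_cache
@lru_cache(None)
def cinfo(c): return cams.camera_info(c)
def world(c,p):
    i=cinfo(c); p=np.array(p,float)
    if c=='wrist':
        t,R=pose(); H=np.array(i['hand_eye']); return (p@H[:3,:3].T+H[:3,3])@R.T+t
    return (p-np.array(i['t']))@np.array(i['R'])
def atz(c,u,v,z):
    i=cinfo(c); x=(np.array(u)-i['cx'])/i['fx'];y=(np.array(v)-i['cy'])/i['fy']
    if c=='wrist':
        r=np.hypot(x,y)+1e-9; d=np.stack([x/r*np.sin(r),y/r*np.sin(r),np.cos(r)],-1)
    else: d=np.stack([x,y,1+0*x],-1)
    w=world(c,np.concatenate([np.zeros((1,3)),d.reshape(-1,3)])); o=w[0]; d=w[1:]-o
    return o+d*((z-o[2])/d[:,2])[:,None]
def rect(c,m,z):
    v,u=np.nonzero(m); P=atz(c,u,v,z)[:,:2].astype(np.float32)
    b=cv2.boxPoints(cv2.minAreaRect(P))
    e=[b[1]-b[0],b[2]-b[1]]; L=sorted([float(np.linalg.norm(x)) for x in e]); l=max(e,key=np.linalg.norm)
    return np.mean(b,0).round(1).tolist(),np.round(L[::-1],1).tolist(),round(float(np.degrees(np.arctan2(l[1],l[0]))%180),2)
E
python3 - <<'E'
from h import *
for c in ('top','wrist'):
    im=snap(c); H,S,V=hsv(im)
    blue=(abs(H-110)<12)&(S>120); Vm=np.median(V[big(blue)])
    print(c,np.percentile(V[big(blue)],[5,20,50,80]))
    print('lid',rect(c,big(blue),65),rect(c,big(blue&(V>0.85*Vm)),65))
    print('red',rect(c,big(((H<6)|(H>174))&(S>150)),12))
    print('green',rect(c,big((abs(H-75)<18)&(S>80)),12))
    for q,z in (('mat',3),('knife',25)):
        for d in cams.silhouettes(c,q)[:3]: print(q,round(d['conf'],2),rect(c,big(d['pixels']),z))
E
```

```text
top [139. 147. 150. 152.]
lid ([537.5, 198.5], [203.1, 138.2], 11.34) ([539.5999755859375, 199.60000610351562], [198.5, 136.8], 11.34)
red ([520.2000122070312, -181.6999969482422], [192.7, 74.3], 177.24)
green ([495.5, -311.6000061035156], [191.2, 73.2], 1.71)
mat 0.52 ([517.2999877929688, -23.0], [26.6, 21.0], 0.61)
mat 0.42 ([520.9000244140625, -3.299999952316284], [29.2, 18.4], 0.91)
knife 0.8 ([788.7999877929688, 188.39999389648438], [185.5, 21.7], 177.18)
knife 0.65 ([269.20001220703125, -277.6000061035156], [190.1, 24.7], 156.83)
knife 0.42 ([514.2000122070312, -22.700000762939453], [27.8, 19.2], 173.7)
wrist [ 77. 199. 206. 210.]
lid ([541.2000122070312, 193.10000610351562], [198.8, 148.4], 11.43) ([540.0, 198.60000610351562], [198.9, 136.9], 11.48)
red ([522.0, -181.60000610351562], [193.1, 75.9], 177.29)
green ([498.20001220703125, -310.29998779296875], [191.4, 77.4], 1.6)
mat 0.65 ([560.5, -23.899999618530273], [220.0, 55.8], 174.57)
knife 0.59 ([325.8999938964844, -294.20001220703125], [81.4, 34.9], 156.8)
knife 0.57 ([595.4000244140625, -29.600000381469727], [187.0, 22.4], 175.58)
knife 0.57 ([724.7000122070312, 187.60000610351562], [63.8, 26.8], 178.41)
```

```bash
python3 -m pendant '[[[0.296,0.105,0.7,0,0,0.038,0],[0.296,0.105,0.7,0,0,0.038,0],[0.296,0.105,0.7,0,0,0.038,0],[0.296,0.105,0.7,0,0,0.038,0],[0.296,0.105,0.7,0,0,0.038,0]]]'; python3 - <<'E'
from h import *
c='wrist'; im=snap(c,'w1.png'); print(pose()[0].round(1))
for q,z in (('mat',3),('knife',25)):
    for d in cams.silhouettes(c,q)[:2]:
        m=big(d['pixels']); print(q,round(d['conf'],2),rect(c,m,z))
        if q=='knife':
            H,S,V=hsv(im); print('handle',rect(c,big(m&(S>90)),25),'blade',rect(c,big(m&(S<60)),15))
E
```

```text
time: 3.7
ee_pos: [574.6, -28.3, 156.3]
eef_rot: [[0.997, -0.079, 0.001], [-0.079, -0.997, -0.0], [0.001, 0.0, -1.0]]
contact_force: [-0.2, -1.0, 0.6]
width: 85.2
grasp_force: 0.0
[574.8 -28.3 157.3]
mat 0.81 ([560.4000244140625, -24.299999237060547], [221.1, 56.0], 174.83)
mat 0.44 ([591.7999877929688, -30.399999618530273], [202.3, 21.1], 175.0)
knife 0.92 ([749.9000244140625, 181.89999389648438], [107.4, 33.8], 178.26)
handle ([795.5999755859375, 179.1999969482422], [26.3, 6.5], 61.72) blade ([751.5, 190.10000610351562], [106.5, 35.1], 178.26)
knife 0.62 ([595.7000122070312, -30.200000762939453], [186.8, 20.2], 175.14)
handle ([553.2999877929688, -26.5], [101.6, 20.1], 176.07) blade ([646.7999877929688, -35.400001525878906], [87.7, 18.8], 174.65)
```

View pics/w1.png

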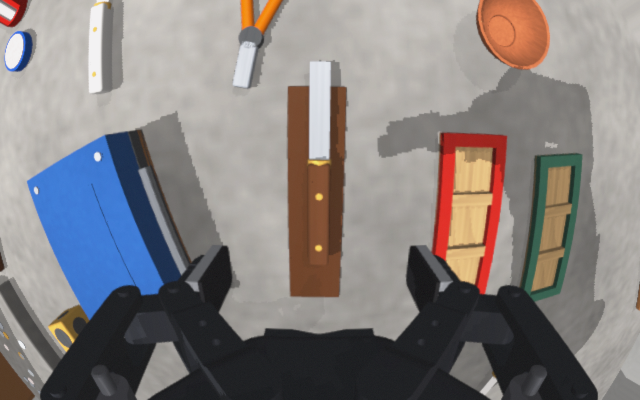

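The picture shows the gripper centred over the wooden knife: handle from (318,160) to (318,265), blade tip at (320,60). I'm descending to grasp it.

```bash
python3 -m pendant '[[[0.024,0,0.4,0,0,0.003,0.3],[0.024,0,0.56,0,0,0.003,0.3],[0.024,0,0.56,0,0,0.003,0.3],[0.024,0,0.56,0,0,0.003,0.3],[0.024,0,0.56,0,0,0.003,1],[0.024,0,0.56,0,0,0.003,1],[0.024,0,0.56,0,0,0.003,1],[0.024,0,0.56,0,0,0.003,1],[0.024,0,0.56,0,0,0.003,1],[0.024,0,0.56,0,0,0.003,1]]]'
python3 -m pendant '[[[0,0,-0.2,0,0,0,1],[0,0,-0.5,0,0,0,1],[0,0,-0.5,0,0,0,1],[0,0,-0.5,0,0,0,1]]]'
python3 - <<'E'
from h import *
c='wrist'; im=snap(c,'w2.png')
t,R=pose(); print(t.round(1))
H,S,V=hsv(im)
for d in cams.silhouettes(c,'knife')[:3]:
    m=big(d['pixels']); print(round(d['conf'],2),m.sum(),rect(c,m,t[2]+2))
for d in cams.boxes_of(c,'knife_tip'): print(d['conf'],(R.T@(world(c,d['point'])-t)).round(1))
E
```

```text
time: 5.1
ee_pos: [581.3, -29.0, 17.1]
eef_rot: [[0.996, -0.085, 0.003], [-0.085, -0.996, -0.0], [0.003, 0.0, -1.0]]
contact_force: [-1.6, 0.9, 10.3]
width: 18.7
grasp_force: 59.4
time: 5.6
ee_pos: [580.5, -28.9, 140.8]
eef_rot: [[0.996, -0.085, 0.002], [-0.085, -0.996, -0.0], [0.002, 0.0, -1.0]]
contact_force: [0.5, -0.3, -1.5]
width: 18.8
grasp_force: 59.1
[579.9 -28.9 139.3]
0.85 12559 ([611.7999877929688, -31.799999237060547], [151.9, 20.6], 175.36)
0.77 2273 ([701.5999755859375, 77.80000305175781], [56.9, 17.7], 177.11)
0.48 74 ([502.1000061035156, -175.8000030517578], [20.4, 4.1], 51.23)
0.78 [ 147.2 -227.8  122. ]
0.69 [40.7 -1.4  5.7]
0.43 [-203.5  300.6  131.7]
```

View pics/w2.png

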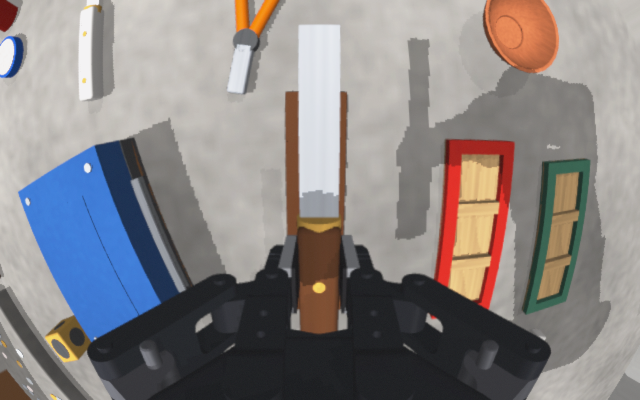

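The knife is held with the blade straight ahead, tip at (319,25). I compute the tip in the tool frame and the approach pose at the slot.

```bash
python3 - <<'E'
from h import *
t,R=pose()
for dz in (-3,0,3,6,9):
    P=(atz('wrist',[319.5,298,340.5,299,341],[25,27,27,190,190],t[2]-dz)-t)@R
    print(dz,P[0].round(1),'w tip',np.linalg.norm(P[1]-P[2]).round(1),'w base',np.linalg.norm(P[3]-P[4]).round(1),P[3,0].round(1))
yaw=11.45;a=np.radians(yaw);ex=np.array([np.cos(a),np.sin(a),0]);ey=np.array([-np.sin(a),np.cos(a),0])
C=np.array([540,199,0]); lip=C-77*ey
print('lip',lip.round(1),'approach tip 30 out', (lip-30*ey).round(1))
for d in (150,30): 
  P=lip-(d+112)*ey; P[2]=140; print(d,P.round(1),rel(P,down(yaw+90)))
E
```

```text
-3 [107.6   0.7  -3.3] w tip 17.8 w base 18.4 36.1
0 [108.5   0.7  -0.3] w tip 18.2 w base 18.8 35.4
3 [109.4   0.7   2.7] w tip 18.6 w base 19.2 34.6
6 [110.2   0.7   5.7] w tip 19.0 w base 19.6 33.8
9 [111.1   0.7   8.7] w tip 19.4 w base 20.0 33.1
lip [555.3 123.5   0. ] approach tip 30 out [561.2  94.1   0. ]
150 [ 607.3 -133.3  140. ] ([0.146, 0.407, -0.007], [-0.001, 0.001, -0.886])
30 [583.5 -15.6 140. ] ([0.011, -0.054, -0.007], [-0.001, 0.001, -0.886])
```

```bash
python3 -m pendant '[[[0.012,-0.02,0,0,0,-0.886,1],[0.012,-0.02,0,0,0,-0.886,1],[0.012,-0.02,0,0,0,-0.886,1],[0.012,-0.02,0,0,0,-0.886,1],[0.012,-0.02,0,0,0,-0.886,1],[0.012,-0.02,0,0,0,-0.886,1],[0.012,-0.02,0,0,0,-0.886,1],[0.012,-0.02,0,0,0,-0.886,1],[0.012,-0.02,0,0,0,-0.886,1],[0.012,-0.02,0,0,0,-0.886,1],[0.012,-0.02,0,0,0,-0.886,1],[0.012,-0.02,0,0,0,-0.886,1]]]'
python3 - <<'E'
from h import *
a=np.radians(11.45);ey=np.array([-np.sin(a),np.cos(a),0]);lip=np.array([540,199,0])-77*ey
P=lip-(30+109.5)*ey+[0,0,27]; print(rel(P,down(101.45)),sensors.state()['joint_pos'].round(1))
E
```

```text
time: 7.25
ee_pos: [583.5, -24.2, 139.3]
eef_rot: [[-0.195, 0.981, -0.001], [0.981, 0.195, 0.0], [0.0, -0.001, -1.0]]
contact_force: [-0.6, -1.2, -0.7]
width: 18.3
grasp_force: 59.1
([0.043, 0.007, 0.449], [-0.001, -0.0, -0.002]) [ -6.   27.1  87.5   0.   65.6 -17.2]
```

```bash
python3 -m pendant '[[[0.043,0.007,0.2,0,0,0,1],[0.043,0.007,0.4,0,0,0,1],[0.043,0.007,0.449,0,0,0,1],[0.043,0.007,0.449,0,0,0,1],[0.043,0.007,0.449,0,0,0,1]]]'
python3 - <<'E'
from h import *
im=snap('wrist'); sc=snap('scene')
a=cv2.resize(im[0:260,180:460],None,fx=1.43,fy=1.43); b=cv2.resize(sc[140:260,270:430],(400,300),interpolation=cv2.INTER_CUBIC)
o=np.zeros((372,800,3),np.uint8); o[:,:400]=a[:372,:400]; o[:300,400:]=b; cv2.imwrite('pics/pre.png',o); print(pose()[0])
E
```

```text
time: 7.88
ee_pos: [584.4, -13.5, 29.8]
eef_rot: [[-0.198, 0.98, 0.003], [0.98, 0.198, -0.0], [-0.001, 0.003, -1.0]]
contact_force: [-0.2, 0.6, -1.0]
width: 18.4
grasp_force: 59.1
[584.17388564 -13.4529629   29.51278588]
```

View pics/pre.png

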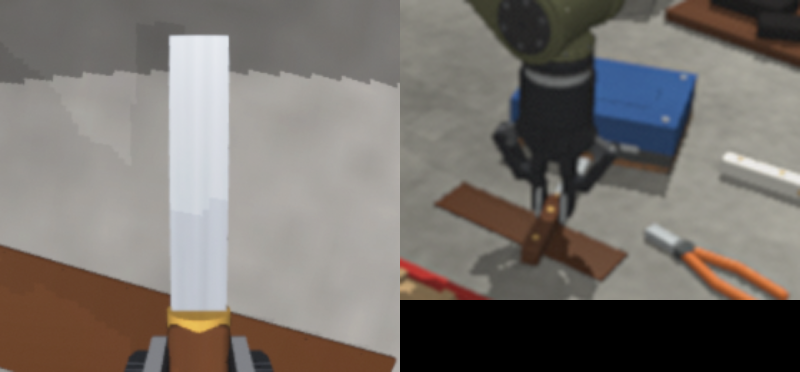

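```bash
python3 -m pendant '[[[0.05,0,0.01,0,0,0,1],[0.1,0,0.01,0,0,0,1],[0.1,0,0.01,0,0,0,1],[0.1,0,0.01,0,0,0,1]]]'
python3 - <<'E'
from h import *
a=np.radians(11.45);ey=np.array([-np.sin(a),np.cos(a),0]);lip=np.array([540,199,0])-77*ey
P=lip+(5-109.5)*ey+[0,0,27]; print(rel(P,down(101.45)),sensors.state()['contact_force'].round(1))
E
```

```text
time: 8.48
ee_pos: [578.4, 11.3, 25.4]
eef_rot: [[-0.199, 0.98, 0.0], [0.98, 0.199, -0.0], [-0.0, 0.0, -1.0]]
contact_force: [-1.2, 0.0, -0.7]
width: 18.4
grasp_force: 59.1
([0.04, -0.001, -0.007], [0.0, 0.0, 0.0]) [-1.2  0.  -0.7]
```

```bash
python3 -m pendant '[[[0.01,0,-0.007,0,0,0,1],[0.02,0,-0.007,0,0,0,1],[0.03,0,-0.007,0,0,0,1],[0.04,0,-0.007,0,0,0,1],[0.04,0,-0.007,0,0,0,1],[0.04,0,-0.007,0,0,0,1]]]'
python3 - <<'E'
from h import *
s=sensors.state(); print(s['ee_pos'].round(1),s['contact_force'].round(1),s['torque'].round(2))
sc=snap('scene'); cv2.imwrite('pics/ins.png',cv2.resize(sc[140:230,300:400],None,fx=6,fy=6,interpolation=cv2.INTER_CUBIC))
E
```

```text
time: 9.22
ee_pos: [576.4, 21.0, 27.0]
eef_rot: [[-0.199, 0.98, -0.0], [0.98, 0.199, 0.0], [0.0, -0.0, -1.0]]
contact_force: [0.3, 0.1, -0.8]
width: 18.7
grasp_force: 59.1
[576.4  21.   27. ] [ 0.3  0.1 -0.8] [-0.01 -0.   -0.03]
```

View pics/ins.png

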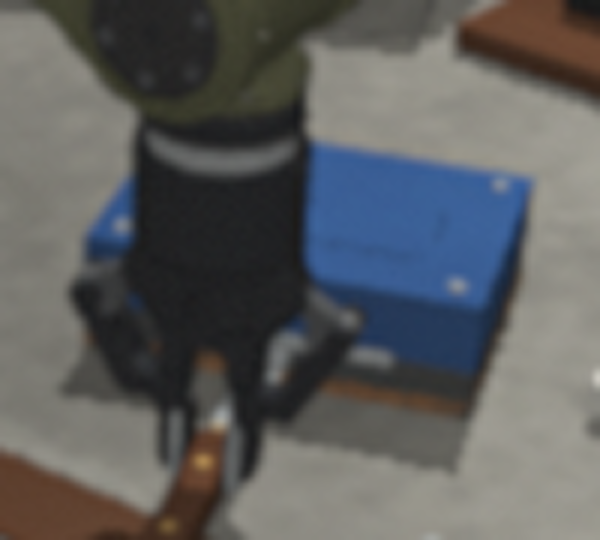

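The tip is at the lip with no contact force so far. I go slightly deeper, then try a small lift to feel for the lid.

```bash
python3 -m pendant '[[[0.006,0,0,0,0,0,1],[0.006,0,-0.01,0,0,0,1],[0.006,0,-0.02,0,0,0,1],[0.006,0,-0.028,0,0,0,1],[0.006,0,-0.028,0,0,0,1]]]'
python3 -c "
from h import *
s=sensors.state(); print(s['ee_pos'].round(1),s['contact_force'].round(1),s['torque'].round(2))"
```

```text
time: 9.9
ee_pos: [576.0, 22.5, 34.1]
eef_rot: [[-0.199, 0.98, 0.0], [0.98, 0.199, -0.0], [-0.0, 0.0, -1.0]]
contact_force: [-1.4, 0.9, -2.5]
width: 18.6
grasp_force: 58.9
[576.   22.5  34.1] [-1.4  0.9 -2.5] [-0.04  0.01  0.04]
```

The lid answers with about 2 N, so the blade is under the lip. I lift a bit, drop clear, advance under the wall, and lift again.

```bash
python3 -m pendant '[[[0,0,-0.02,0,0,0,1],[0.002,0,-0.04,0,0,0,1],[0.004,0,-0.06,0,0,0,1],[0.004,0,-0.06,0,0,0,1],[0.004,0,-0.06,0,0,0,1]]]'
python3 -c "
from h import *
s=sensors.state(); print(s['ee_pos'].round(1),s['contact_force'].round(1),s['torque'].round(2))
snap('top')
im=snap('scene'); cv2.imwrite('pics/lift1.png',cv2.resize(im[140:230,300:400],None,fx=4,fy=4,interpolation=cv2.INTER_CUBIC))"
```

```text
time: 10.52
ee_pos: [576.0, 23.5, 49.2]
eef_rot: [[-0.198, 0.98, 0.001], [0.98, 0.198, 0.0], [-0.0, 0.001, -1.0]]
contact_force: [0.9, 0.2, -0.0]
width: 18.3
grasp_force: 59.1
[576.   23.5  49.2] [ 0.9  0.2 -0. ] [ 0.09 -0.02  0.05]
```

View pics/lift1.png

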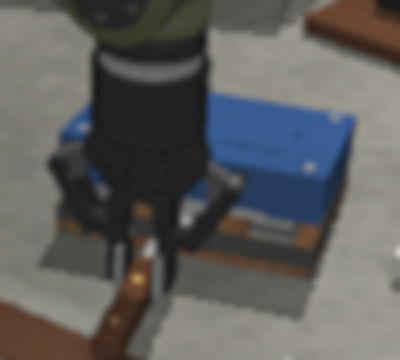

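The blue wall now stands clear of the wooden rim and the lip at (270,225) is raised, so the lid is partly up. I lower 4 mm, advance 14 mm and lift.

```bash
python3 -m pendant '[[[0,0,0.018,0,0,0,1],[0,0,0.018,0,0,0,1],[0.03,0,0.018,0,0,0,1],[0.056,0,0.018,0,0,0,1],[0.056,0,0.018,0,0,0,1],[0.056,0,0,0,0,0,1],[0.056,0,-0.02,0,0,0,1],[0.056,0,-0.05,0,0,0,1],[0.056,0,-0.08,0,0,0,1],[0.056,0,-0.08,0,0,0,1],[0.056,0,-0.08,0,0,0,1]]]'
python3 -c "
from h import *
s=sensors.state(); print(s['ee_pos'].round(1),s['contact_force'].round(1),s['torque'].round(2))
im=snap('scene'); cv2.imwrite('pics/lift2.png',cv2.resize(im[130:230,290:400],None,fx=4,fy=4,interpolation=cv2.INTER_CUBIC))"
```

```text
time: 12.0
ee_pos: [573.2, 37.1, 69.2]
eef_rot: [[-0.198, 0.98, 0.0], [0.98, 0.198, 0.0], [-0.0, 0.0, -1.0]]
contact_force: [-0.5, 0.3, -0.9]
width: 18.7
grasp_force: 59.1
[573.2  37.1  69.2] [-0.5  0.3 -0.9] [-0.01  0.05  0.  ]
```

View pics/lift2.png

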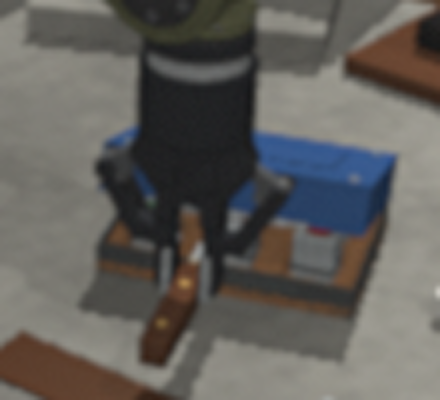

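The lid stands at roughly 16° and a red-tagged die shows at (320,235). I go on lifting while sliding the blade in.

```bash
python3 -m pendant '[[[0.05,0,-0.03,0,0,0,1],[0.1,0,-0.06,0,0,0,1],[0.14,0,-0.09,0,0,0,1],[0.155,0,-0.13,0,0,0,1],[0.17,0,-0.17,0,0,0,1],[0.19,0,-0.216,0,0,0,1],[0.23,0,-0.26,0,0,0,1],[0.28,0,-0.305,0,0,0,1],[0.32,0,-0.344,0,0,0,1],[0.32,0,-0.344,0,0,0,1]]]'
python3 -c "
from h import *
s=sensors.state(); print(s['ee_pos'].round(1),s['contact_force'].round(1),s['torque'].round(2))
im=snap('scene'); cv2.imwrite('pics/lift3.png',cv2.resize(im[90:230,270:410],None,fx=3,fy=3,interpolation=cv2.INTER_CUBIC))"
```

```text
time: 13.3
ee_pos: [557.3, 116.4, 155.8]
eef_rot: [[-0.2, 0.98, 0.001], [0.98, 0.2, 0.0], [-0.0, 0.001, -1.0]]
contact_force: [-0.9, 1.3, -3.8]
width: 18.3
grasp_force: 59.2
[557.3 116.4 155.8] [-0.9  1.3 -3.8] [-0.02 -0.03 -0.05]
```

View pics/lift3.png

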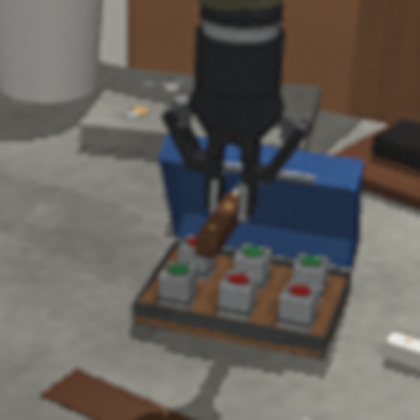

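All six dies are there. Seen from the scene camera, the near (-y) row is green, red, red for x = -62, 0, +62, and the far row is red, green, green. The lid is at about 63°; I push it past upright.

```bash
python3 -m pendant '[[[0.06,0,0.01,0,0,0,1],[0.12,0,0.02,0,0,0,1],[0.18,0,0.04,0,0,0,1],[0.24,0,0.065,0,0,0,1],[0.3,0,0.088,0,0,0,1],[0.36,0,0.1,0,0,0,1],[0.42,0,0.115,0,0,0,1],[0.46,0,0.124,0,0,0,1],[0.46,0,0.124,0,0,0,1],[0.46,0,0.124,0,0,0,1]]]'
python3 -c "
from h import *
s=sensors.state(); print(s['ee_pos'].round(1),s['contact_force'].round(1),s['torque'].round(2))
a=np.radians(11.45);ey=np.array([-np.sin(a),np.cos(a)]); print('tip y',(s['ee_pos'][:2]-[540,199])@ey+109.5)
im=snap('scene'); cv2.imwrite('pics/lift4.png',cv2.resize(im[90:230,270:410],None,fx=3,fy=3,interpolation=cv2.INTER_CUBIC))"
```

```text
time: 14.6
ee_pos: [534.5, 228.2, 124.2]
eef_rot: [[-0.198, 0.98, 0.0], [0.98, 0.198, 0.0], [0.0, 0.0, -1.0]]
contact_force: [-0.7, 0.1, -0.8]
width: 18.2
grasp_force: 59.6
[534.5 228.2 124.2] [-0.7  0.1 -0.8] [ 0.   -0.04 -0.  ]
tip y 139.18256665195815
```

View pics/lift4.png

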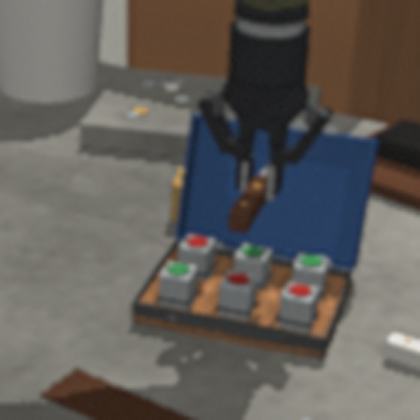

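```bash
python3 -m pendant '[[[0.02,0,0,0,0,0,1],[0.02,0,0,0,0,0,1],[-0.2,0,0,0,0,0,1],[-0.45,0,0,0,0,0,1],[-0.7,0,-0.03,0,0,0,1],[-0.95,0,-0.06,0,0,0,1],[-0.95,0,-0.06,0,0,0,1],[-0.95,0,-0.06,0,0,0,1]]]'
python3 -c "
from h import *
print(rel([546,-22.9,80],down(-5.1)))"
```

```text
time: 15.65
ee_pos: [581.4, -4.3, 138.9]
eef_rot: [[-0.198, 0.98, -0.0], [0.98, 0.198, 0.0], [0.0, -0.0, -1.0]]
contact_force: [-0.3, 1.4, 0.1]
width: 18.6
grasp_force: 59.6
([-0.045, -0.153, 0.236], [-0.0, 0.0, 0.888])
```

```bash
python3 -m pendant '[[[-0.045,-0.153,0,0,0,0.888,1],[-0.045,-0.153,0,0,0,0.888,1],[-0.045,-0.153,0,0,0,0.888,1],[-0.045,-0.153,0,0,0,0.888,1],[-0.045,-0.153,0,0,0,0.888,1],[-0.045,-0.153,0,0,0,0.888,1],[-0.045,-0.153,0,0,0,0.888,1],[-0.045,-0.153,0,0,0,0.888,1],[-0.045,-0.153,0.1,0,0,0.888,1],[-0.045,-0.153,0.2,0,0,0.888,1],[-0.045,-0.153,0.236,0,0,0.888,1],[-0.045,-0.153,0.236,0,0,0.888,1]]]'
python3 - <<'E'
from h import *
c='wrist'; im=snap(c); t,R=pose(); s=sensors.state(); print(s['time'],t.round(1))
for d in cams.silhouettes(c,'mat')[:2]: print(round(d['conf'],2),rect(c,big(d['pixels']),3))
for d in cams.silhouettes(c,'knife')[:2]: print(round(d['conf'],2),rect(c,big(d['pixels']),t[2]))
print(rel([546,-22.9,18],down(-5.1)))
E
```

```text
time: 17.15
ee_pos: [546.2, -22.3, 80.0]
eef_rot: [[0.996, -0.084, -0.001], [-0.084, -0.996, 0.0], [-0.001, -0.0, -1.0]]
contact_force: [-1.1, 1.8, -1.4]
width: 18.7
grasp_force: 59.6
17.2 [546.5 -22.6  80.6]
0.84 ([594.9000244140625, -47.599998474121094], [147.3, 14.9], 174.71)
0.97 ([411.79998779296875, -208.39999389648438], [76.6, 35.2], 158.53)
0.87 ([693.4000244140625, 117.9000015258789], [45.3, 26.9], 177.48)
([-0.003, 0.0, 0.252], [0.0, -0.001, 0.001])
```

```bash
python3 -m pendant '[[[-0.003,0,0.15,0,0,0,1],[-0.003,0,0.23,0,0,0,1],[-0.003,0,0.246,0,0,0,1],[-0.003,0,0.246,0,0,0,1],[-0.003,0,0.246,0,0,0,1]]]'; python3 -c "
from h import *
s=sensors.state(); print(s['ee_pos'].round(1),s['contact_force'].round(1))"
```

```text
time: 17.92
ee_pos: [546.1, -23.1, 19.6]
eef_rot: [[0.996, -0.089, 0.002], [-0.089, -0.996, -0.0], [0.002, 0.0, -1.0]]
contact_force: [0.9, -1.0, 0.3]
width: 18.6
grasp_force: 59.7
[546.1 -23.1  19.6] [ 0.9 -1.   0.3]
```

```bash
python3 -m pendant '[[[0,0,0.006,0,0,0,1],[0,0,0.012,0,0,0,1],[0,0,0.012,0,0,0,1],[0,0,0.012,0,0,0,0.6],[0,0,0.012,0,0,0,0],[0,0,0.012,0,0,0,0],[0,0,0.012,0,0,0,0],[0,0,-0.3,0,0,0,0],[0,0,-0.6,0,0,0,0],[0,0,-0.7,0,0,0,0],[0,0,-0.7,0,0,0,0]]]'; python3 - <<'E'
from h import *
c='wrist'; im=snap(c); t,R=pose(); print(t.round(1))
for d in cams.silhouettes(c,'mat')[:2]: print(round(d['conf'],2),rect(c,big(d['pixels']),3))
for d in cams.silhouettes(c,'knife')[:3]: print(round(d['conf'],2),rect(c,big(d['pixels']),20))
print(rel([530,90,330],down(11.45)))
E
```

```text
time: 19.3
ee_pos: [546.9, -23.2, 197.7]
eef_rot: [[0.996, -0.089, 0.007], [-0.089, -0.996, -0.001], [0.007, 0.0, -1.0]]
contact_force: [0.0, 0.1, -0.0]
width: 85.4
grasp_force: 0.0
[546.  -23.1 194.9]
0.84 ([557.5999755859375, -23.799999237060547], [216.5, 53.4], 174.78)
0.71 ([224.5, -248.1999969482422], [62.2, 19.5], 156.95)
0.68 ([738.4000244140625, 181.60000610351562], [96.2, 31.5], 176.41)
0.56 ([555.9000244140625, -25.0], [186.2, 20.6], 174.44)
([-0.101, -0.445, -0.551], [-0.0, 0.001, -0.138])
```

The knife lies on its mat at (556,-25). Next I look over the open case.

```bash
python3 -m pendant '[[[-0.17,-0.3,-0.2,0,0,-0.14,0],[-0.3,-0.736,-0.2,0,0,-0.14,0],[-0.31,-0.736,-0.2,0,0,-0.14,0],[-0.31,-0.736,-0.2,0,0,-0.14,0],[-0.31,-0.736,-0.2,0,0,-0.14,0],[-0.31,-0.736,-0.2,0,0,-0.14,0]]]'; cat >> h.py <<'E'
C=np.array([540,199,0.]); YAW=11.45; ca,sa=np.cos(np.radians(YAW)),np.sin(np.radians(YAW)); EX=np.array([ca,sa,0]); EY=np.array([-sa,ca,0])
def tags(c='wrist',z=50,fn=None):
    im=snap(c,fn); H,S,V=hsv(im); out=[]
    for n,m in (('r',((H<6)|(H>174))&(S>140)),('g',(abs(H-66)<25)&(S>110))):
        k,l,s,ce=cv2.connectedComponentsWithStats(m.astype(np.uint8))
        for i in range(1,k):
            if s[i,4]<60: continue
            v,u=np.nonzero(l==i); P=atz(c,u,v,z).mean(0)
            b,L,y=rect(c,l==i,z)
            if max(L)<32 and min(L)>15: out.append((n,P[:2].round(1).tolist(),L,((P-C)@EX).round(1),((P-C)@EY).round(1)))
    return out
E
python3 - <<'E'
from h import *
print(pose()[0].round(1),sensors.state()['joint_pos'].round(1))
for t in tags(fn='dies.png'): print(t)
im=cams.silhouettes('wrist','die_g1'); print([(round(d['conf'],2),int(d['pixels'].sum())) for d in im])
for q in ('die_g1','die_r1'): print(q,[(round(d['conf'],2),world('wrist',d['point']).round().tolist()) for d in cams.boxes_of('wrist',q)])
E
```

```text
time: 20.2
ee_pos: [484.7, 166.4, 242.4]
eef_rot: [[0.979, 0.202, -0.002], [0.202, -0.979, -0.001], [-0.002, 0.0, -1.0]]
contact_force: [0.0, 0.3, 0.3]
width: 85.4
grasp_force: 0.0
[484.7 166.4 242.4] [14.9 12.3 92.8 -0.  75.  93.2]
('r', [608.1, 181.2], [21.7, 20.7], np.float64(63.2), np.float64(-31.0))
('r', [546.1, 169.3], [21.1, 20.9], np.float64(0.1), np.float64(-30.3))
('r', [474.1, 215.8], [21.2, 21.0], np.float64(-61.3), np.float64(29.5))
('g', [594.1, 241.4], [21.9, 21.2], np.float64(61.4), np.float64(30.8))
('g', [533.8, 228.1], [21.6, 21.0], np.float64(-0.3), np.float64(29.8))
('g', [485.1, 154.8], [21.0, 20.6], np.float64(-62.6), np.float64(-32.4))
[(0.61, 876), (0.61, 939)]
die_g1 [(0.97, [536.0, 224.0, 45.0]), (0.93, [486.0, 158.0, 46.0]), (0.73, [592.0, 235.0, 47.0]), (0.5, [520.0, -182.0, 8.0])]
die_r1 [(0.84, [547.0, 171.0, 53.0]), (0.63, [479.0, 217.0, 51.0]), (0.56, [607.0, 181.0, 49.0])]
```

View pics/dies.png

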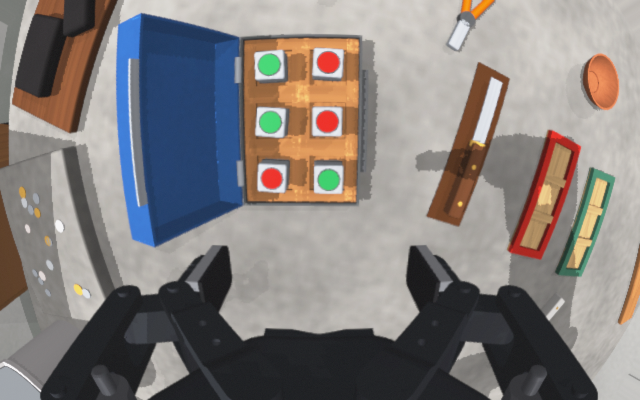

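The six tags lie within 1.5 mm of their pockets, with reds at pixel (328,62), (327,121), (272,178) and greens at (268,65), (270,121), (328,180). I start with the front row, with the fingers closing along the case y.

```bash
cat >> h.py <<'E'
def g(x,y,z,yaw=YAW): print(rel([x,y,z],down(yaw)))
E
python3 -c "
from h import *
g(608.1,181.2,100)"
```

```text
([0.495, 0.041, 0.572], [0.0, 0.0, 0.001])
```

```bash
python3 -m pendant '[[[0.25,0.041,0.2,0,0,0,0.4],[0.495,0.041,0.4,0,0,0,0.4],[0.495,0.041,0.57,0,0,0,0.4],[0.495,0.041,0.57,0,0,0,0.4],[0.495,0.041,0.57,0,0,0,0.4],[0.495,0.041,0.57,0,0,0,0.4]]]'; python3 -c "
from h import *
g(608.1,181.2,38)"
```

```text
time: 21.15
ee_pos: [608.5, 182.3, 103.9]
eef_rot: [[0.979, 0.203, 0.004], [0.203, -0.979, 0.001], [0.004, -0.0, -1.0]]
contact_force: [0.2, 0.2, 0.1]
width: 51.2
grasp_force: 0.0
([-0.003, 0.004, 0.264], [-0.0, -0.002, 0.002])
```

```bash
python3 -m pendant '[[[0,0.002,0.12,0,0,0,0.4],[0,0.002,0.2,0,0,0,0.4],[0,0.002,0.25,0,0,0,0.4],[0,0.002,0.25,0,0,0,0.4],[0,0.002,0.25,0,0,0,0.4],[0,0.002,0.25,0,0,0,1],[0,0.002,0.25,0,0,0,1],[0,0.002,0.25,0,0,0,1],[0,0.002,0.25,0,0,0,1]]]'; python3 -m pendant '[[[0,0,-0.1,0,0,0,1],[0,0,-0.3,0,0,0,1],[0,0,-0.4,0,0,0,1],[0,0,-0.4,0,0,0,1]]]'; python3 -c "
from h import *
g(581,-184.5,138,-2.73)"
```

```text
time: 22.28
ee_pos: [608.6, 181.9, 39.7]
eef_rot: [[0.979, 0.203, 0.002], [0.203, -0.979, 0.0], [0.002, -0.0, -1.0]]
contact_force: [-1.0, -0.7, 5.4]
width: 31.0
grasp_force: 59.0
time: 22.78
ee_pos: [608.7, 181.8, 140.2]
eef_rot: [[0.979, 0.203, 0.003], [0.203, -0.979, 0.001], [0.003, -0.0, -1.0]]
contact_force: [-0.1, 0.4, -3.4]
width: 30.7
grasp_force: 59.1
([-0.405, 1.412, 0.008], [-0.0, -0.002, 0.12])
```

```bash
python3 -m pendant '[[[-0.29,1,0,0,0,0.12,1],[-0.29,1,0,0,0,0.12,1],[-0.29,1,0,0,0,0.12,1],[-0.29,1,0,0,0,0.12,1],[-0.29,1,0,0,0,0.12,1]]]' | head -2; python3 -c "
from h import *
g(581,-184.5,34.5,-2.73)"
```

```text
time: 23.4
ee_pos: [586.5, -81.3, 136.6]
([0.0, 0.414, 0.408], [-0.0, 0.001, -0.002])
```

```bash
python3 -m pendant '[[[0,0.42,0.1,0,0,0,1],[0,0.42,0.3,0,0,0,1],[0,0.42,0.3,0,0,0,1],[0,0.42,0.3,0,0,0,1],[0,0.42,0.3,0,0,0,1]]]' | head -2; python3 -c "
from h import *
g(581,-184.5,34.5,-2.73)"
```

```text
time: 24.02
ee_pos: [583.6, -181.6, 64.7]
([-0.01, 0.012, 0.121], [0.0, -0.001, 0.001])
```

```bash
python3 -m pendant '[[[-0.009,0.011,0.06,0,0,0,1],[-0.009,0.011,0.12,0,0,0,1],[-0.009,0.011,0.12,0,0,0,1],[-0.009,0.011,0.12,0,0,0,1],[-0.009,0.011,0.12,0,0,0,0.4],[-0.009,0.011,0.12,0,0,0,0.4],[-0.009,0.011,0.12,0,0,0,0.4],[-0.009,0.011,-0.1,0,0,0,0.4],[-0.009,0.011,-0.25,0,0,0,0.4],[-0.009,0.011,-0.25,0,0,0,0.4]]]'; python3 -c "
from h import *
print(tags(z=44))
g(546.1,169.3,110)"
```

```text
time: 25.28
ee_pos: [581.6, -185.8, 129.4]
eef_rot: [[0.999, -0.047, 0.005], [-0.047, -0.999, -0.002], [0.005, 0.002, -1.0]]
contact_force: [0.9, -0.5, -1.0]
width: 51.4
grasp_force: 0.0
[('r', [578.9, -185.1], [21.5, 21.0], np.float64(-38.1), np.float64(-384.2)), ('r', [542.3, 177.7], [20.8, 19.6], np.float64(-2.0), np.float64(-21.3)), ('r', [468.5, 226.1], [20.4, 20.4], np.float64(-64.7), np.float64(40.7)), ('g', [479.6, 163.0], [21.8, 20.2], np.float64(-66.3), np.float64(-23.3))]
([-0.206, -1.411, 0.067], [0.0, -0.001, -0.118])
```

```bash
python3 -m pendant '[[[-0.15,-1,0,0,0,-0.118,0.4],[-0.15,-1,0,0,0,-0.118,0.4],[-0.15,-1,0,0,0,-0.118,0.4],[-0.15,-1,0,0,0,-0.118,0.4],[-0.15,-1,0,0,0,-0.118,0.4],[-0.15,-1,0,0,0,-0.118,0.4]]]' | head -2; python3 -c "
from h import *
g(546.1,169.3,100)"
```

```text
time: 26.08
ee_pos: [554.4, 66.1, 125.1]
([0.05, -0.411, 0.1], [-0.0, 0.001, 0.0])
```

```bash
python3 -m pendant '[[[0.05,-0.411,0.1,0,0,0,0.4],[0.05,-0.411,0.1,0,0,0,0.4],[0.05,-0.411,0.1,0,0,0,0.4],[0.05,-0.411,0.1,0,0,0,0.4],[0.05,-0.411,0.1,0,0,0,0.4]]]' | head -2; python3 -c "
from h import *
g(546.1,169.3,39)"
```

```text
time: 26.7
ee_pos: [547.0, 167.8, 101.2]
([-0.003, -0.007, 0.249], [0.0, -0.0, -0.001])
```

```bash
python3 -m pendant '[[[-0.002,-0.005,0.12,0,0,0,0.4],[-0.002,-0.005,0.2,0,0,0,0.4],[-0.002,-0.005,0.247,0,0,0,0.4],[-0.002,-0.005,0.247,0,0,0,0.4],[-0.002,-0.005,0.247,0,0,0,0.4],[-0.002,-0.005,0.247,0,0,0,1],[-0.002,-0.005,0.247,0,0,0,1],[-0.002,-0.005,0.247,0,0,0,1],[-0.002,-0.005,0.247,0,0,0,1]]]'; python3 -m pendant '[[[0,0,-0.1,0,0,0,1],[0,0,-0.3,0,0,0,1],[0,0,-0.4,0,0,0,1],[-0.1,0.3,-0.4,0,0,0.12,1],[-0.23,1,-0.4,0,0,0.12,1],[-0.23,1,-0.4,0,0,0.12,1],[-0.23,1,-0.4,0,0,0.12,1],[-0.23,1,-0.4,0,0,0.12,1],[-0.23,1,-0.4,0,0,0.12,1],[-0.23,1,-0.4,0,0,0.12,1]]]'; python3 -c "
from h import *
g(521,-181.7,70,-2.73)"
```

```text
time: 27.82
ee_pos: [546.4, 170.6, 40.3]
eef_rot: [[0.98, 0.199, 0.002], [0.199, -0.98, 0.0], [0.002, -0.0, -1.0]]
contact_force: [-0.2, -0.6, 7.3]
width: 30.9
grasp_force: 60.5
time: 29.08
ee_pos: [539.2, -84.7, 139.2]
eef_rot: [[0.999, -0.05, -0.0], [-0.05, -0.999, 0.0], [-0.0, -0.0, -1.0]]
contact_force: [0.5, -0.0, -2.6]
width: 30.9
grasp_force: 60.6
([-0.053, 0.391, 0.277], [-0.0, 0.0, -0.001])
```

```bash
python3 -m pendant '[[[-0.053,0.391,0.1,0,0,0,1],[-0.053,0.391,0.277,0,0,0,1],[-0.053,0.391,0.277,0,0,0,1],[-0.053,0.391,0.277,0,0,0,1],[-0.053,0.391,0.277,0,0,0,1],[-0.053,0.391,0.277,0,0,0,1]]]' | head -2; python3 -c "
from h import *
g(521,-181.7,35,-2.73)"
```

```text
time: 29.82
ee_pos: [521.5, -182.2, 71.1]
([-0.003, -0.002, 0.144], [0.0, -0.001, -0.001])
```

Now the placement, then back for the green one in the front row at (485.1,154.8).

```bash
python3 -m pendant '[[[-0.003,-0.002,0.1,0,0,0,1],[-0.003,-0.002,0.144,0,0,0,1],[-0.003,-0.002,0.144,0,0,0,1],[-0.003,-0.002,0.144,0,0,0,1],[-0.003,-0.002,0.144,0,0,0,0.4],[-0.003,-0.002,0.144,0,0,0,0.4],[-0.003,-0.002,0.144,0,0,0,0.4],[-0.003,-0.002,-0.1,0,0,0,0.4],[-0.003,-0.002,-0.25,0,0,0,0.4],[-0.003,-0.002,-0.25,0,0,0,0.4]]]' | head -2; python3 -m pendant '[[[-0.11,-1,0,0,0,-0.118,0.4],[-0.11,-1,0,0,0,-0.118,0.4],[-0.11,-1,0,0,0,-0.118,0.4],[-0.11,-1,0,0,0,-0.118,0.4],[-0.11,-1,0,0,0,-0.118,0.4],[-0.11,-1,0,0,0,-0.118,0.4]]]' | head -2; python3 -c "
from h import *
g(485.1,154.8,100)"
```

```text
time: 31.08
ee_pos: [521.3, -182.9, 135.6]
time: 31.82
ee_pos: [505.3, 68.6, 131.9]
([-0.012, -0.354, 0.127], [0.0, 0.0, -0.002])
```

```bash
python3 -m pendant '[[[-0.012,-0.354,0.127,0,0,0,0.4],[-0.012,-0.354,0.127,0,0,0,0.4],[-0.012,-0.354,0.127,0,0,0,0.4],[-0.012,-0.354,0.127,0,0,0,0.4],[-0.012,-0.354,0.127,0,0,0,0.4],[-0.012,-0.354,0.127,0,0,0,0.4]]]' | head -2; python3 -c "
from h import *
print(tags(z=50))
g(485.1,154.8,39.5)"
```

```text
time: 32.58
ee_pos: [485.8, 154.2, 101.0]
[('r', [549.4, -146.0], [23.3, 18.4], np.float64(-59.3), np.float64(-340.0)), ('r', [473.8, 216.2], [22.1, 21.7], np.float64(-61.5), np.float64(30.0)), ('r', [521.2, -171.7], [20.1, 19.2], np.float64(-92.1), np.float64(-359.6)), ('g', [593.7, 241.7], [22.3, 21.9], np.float64(61.1), np.float64(31.2)), ('g', [533.5, 228.4], [21.3, 21.3], np.float64(-0.5), np.float64(30.1)), ('g', [484.8, 155.3], [21.9, 21.8], np.float64(-62.8), np.float64(-31.9))]
([-0.002, -0.002, 0.246], [-0.0, -0.0, -0.002])
```

```bash
python3 -m pendant '[[[-0.002,-0.002,0.12,0,0,0,0.4],[-0.002,-0.002,0.2,0,0,0,0.4],[-0.002,-0.002,0.244,0,0,0,0.4],[-0.002,-0.002,0.244,0,0,0,0.4],[-0.002,-0.002,0.244,0,0,0,0.4],[-0.002,-0.002,0.244,0,0,0,1],[-0.002,-0.002,0.244,0,0,0,1],[-0.002,-0.002,0.244,0,0,0,1],[-0.002,-0.002,0.244,0,0,0,1]]]'|grep -v rot; python3 -m pendant '[[[0,0,-0.1,0,0,0,1],[0,0,-0.3,0,0,0,1],[0,0,-0.4,0,0,0,1],[-0.02,0.3,-0.5,0,0,0.082,1],[-0.05,1,-0.5,0,0,0.082,1],[-0.05,1,-0.5,0,0,0.082,1],[-0.05,1,-0.5,0,0,0.082,1],[-0.05,1,-0.5,0,0,0.082,1],[-0.05,1,-0.5,0,0,0.082,1],[-0.05,1,-0.5,0,0,0.082,1]]]'|grep -v rot; python3 -c "
from h import *
print(tags(z=44))
g(557,-309.3,120,1.65)"
```

```text
time: 33.75
ee_pos: [485.2, 155.4, 40.7]
contact_force: [-1.9, -0.2, 5.7]
width: 31.0
grasp_force: 59.9
time: 35.0
ee_pos: [521.0, -91.1, 164.7]
contact_force: [0.0, -0.1, -3.3]
width: 30.8
grasp_force: 61.5
[('r', [579.6, -185.5], [21.6, 21.5], np.float64(-37.5), np.float64(-384.7)), ('r', [519.7, -182.6], [21.6, 21.0], np.float64(-95.7), np.float64(-370.0)), ('r', [470.6, 223.5], [22.0, 19.2], np.float64(-63.1), np.float64(37.7)), ('g', [593.5, 249.7], [21.4, 20.3], np.float64(62.5), np.float64(39.1)), ('g', [531.9, 236.1], [22.0, 21.2], np.float64(-0.6), np.float64(38.0))]
([0.121, 0.876, 0.179], [-0.0, 0.0, -0.002])
```

```bash
python3 -m pendant '[[[0.121,0.876,0,0,0,0,1],[0.121,0.876,0,0,0,0,1],[0.121,0.876,0,0,0,0,1],[0.121,0.876,0.2,0,0,0,1],[0.121,0.876,0.38,0,0,0,1],[0.121,0.876,0.38,0,0,0,1],[0.121,0.876,0.38,0,0,0,1]]]'|grep -v rot; python3 -c "
from h import *
g(557,-309.3,35.5,1.65)"
```

```text
time: 35.92
ee_pos: [557.8, -310.1, 72.0]
contact_force: [0.6, 0.1, -2.8]
width: 30.5
grasp_force: 61.8
([-0.003, -0.003, 0.146], [0.001, -0.001, -0.002])
```

```bash
python3 -m pendant '[[[-0.003,-0.003,0.1,0,0,0,1],[-0.003,-0.003,0.146,0,0,0,1],[-0.003,-0.003,0.146,0,0,0,1],[-0.003,-0.003,0.146,0,0,0,1],[-0.003,-0.003,0.146,0,0,0,0.4],[-0.003,-0.003,0.146,0,0,0,0.4],[-0.003,-0.003,0.146,0,0,0,0.4],[-0.003,-0.003,-0.1,0,0,0,0.4],[-0.003,-0.003,-0.3,0,0,0,0.4],[-0.003,-0.003,-0.3,0,0,0,0.4]]]' | head -2; python3 -m pendant '[[[-0.15,-1,-0.1,0,0,-0.082,0.4],[-0.15,-1,-0.1,0,0,-0.082,0.4],[-0.15,-1,-0.1,0,0,-0.082,0.4],[-0.15,-1,-0.1,0,0,-0.082,0.4],[-0.15,-1,-0.1,0,0,-0.082,0.4],[-0.15,-1,-0.1,0,0,-0.082,0.4]]]' | head -2; python3 -c "
from h import *
print(tags(z=44))
x=np.array([473.8,216.2,0]); g(*(x-2*EY)[:2],110)"
```

```text
time: 37.17
ee_pos: [557.3, -310.7, 149.5]
time: 37.92
ee_pos: [512.4, -60.9, 169.3]
[('r', [579.3, -186.1], [21.3, 21.3], np.float64(-37.9), np.float64(-385.3)), ('r', [471.4, 221.7], [22.0, 20.6], np.float64(-62.7), np.float64(35.9)), ('r', [519.6, -183.2], [21.6, 20.8], np.float64(-95.9), np.float64(-370.6)), ('g', [594.4, 247.9], [21.9, 20.2], np.float64(63.0), np.float64(37.2)), ('g', [532.6, 234.5], [21.2, 20.3], np.float64(-0.2), np.float64(36.3)), ('g', [556.2, -311.0], [21.8, 20.4], np.float64(-85.4), np.float64(-503.1))]
([0.064, -1.112, 0.237], [-0.0, 0.0, -0.002])
```

```bash
python3 -m pendant '[[[0.064,-1,0.1,0,0,0,0.5],[0.064,-1,0.1,0,0,0,0.5],[0.064,-1,0.1,0,0,0,0.5],[0.064,-1,0.237,0,0,0,0.5],[0.064,-1,0.237,0,0,0,0.5],[0.064,-1,0.237,0,0,0,0.5],[0.064,-1,0.237,0,0,0,0.5]]]' | head -2; python3 -c "
from h import *
print(tags(z=50))
x=np.array([473.8,216.2,0]); g(*(x-2*EY)[:2],110);print(sensors.state()['width'])"
```

```text
time: 38.85
ee_pos: [480.4, 186.1, 111.1]
[('r', [548.4, -143.6], [23.0, 19.1], np.float64(-59.8), np.float64(-337.5)), ('r', [473.8, 216.0], [22.3, 21.3], np.float64(-61.5), np.float64(29.8)), ('r', [519.8, -170.5], [20.5, 15.6], np.float64(-93.1), np.float64(-358.1)), ('g', [593.9, 241.6], [22.1, 21.9], np.float64(61.3), np.float64(31.1)), ('g', [533.6, 228.3], [21.9, 21.7], np.float64(-0.5), np.float64(30.0))]
([-0.003, -0.115, 0.005], [0.0, -0.001, -0.003])
43.19238853804704
```

```bash
python3 -m pendant '[[[-0.003,-0.115,0,0,0,-0.002,0.5],[-0.003,-0.115,0.1,0,0,-0.002,0.5],[-0.003,-0.115,0.2,0,0,-0.002,0.5],[-0.003,-0.115,0.283,0,0,-0.002,0.5],[-0.003,-0.115,0.283,0,0,-0.002,0.5],[-0.003,-0.115,0.283,0,0,-0.002,0.5],[-0.003,-0.115,0.283,0,0,-0.002,1],[-0.003,-0.115,0.283,0,0,-0.002,1],[-0.003,-0.115,0.283,0,0,-0.002,1],[-0.003,-0.115,0.283,0,0,-0.002,1]]]'|grep -v rot; python3 -m pendant '[[[0,0,-0.1,0,0,0,1],[0,0,-0.3,0,0,0,1],[0,0,-0.4,0,0,0,1],[0,0.3,-0.5,0,0,0.12,1],[-0.23,1,-0.5,0,0,0.12,1],[-0.23,1,-0.5,0,0,0.12,1],[-0.23,1,-0.5,0,0,0.12,1],[-0.23,1,-0.5,0,0,0.12,1],[-0.23,1,-0.5,0,0,0.12,1],[-0.23,1,-0.5,0,0,0.12,1]]]'|grep -v rot; python3 -c "
from h import *
g(461,-178.8,120,-2.73)"
```

```text
time: 40.15
ee_pos: [474.0, 215.6, 41.4]
contact_force: [-1.8, -2.6, 7.6]
width: 30.4
grasp_force: 59.2
time: 41.4
ee_pos: [466.5, -39.8, 164.8]
contact_force: [0.1, -0.3, -3.5]
width: 30.5
grasp_force: 60.7
([0.006, 0.556, 0.179], [-0.0, -0.0, -0.001])
```

```bash
python3 -m pendant '[[[0.006,0.556,0,0,0,0,1],[0.006,0.556,0,0,0,0,1],[0.006,0.556,0.2,0,0,0,1],[0.006,0.556,0.38,0,0,0,1],[0.006,0.556,0.38,0,0,0,1],[0.006,0.556,0.38,0,0,0,1],[0.006,0.556,0.38,0,0,0,1]]]'|head -2; python3 -c "
from h import *
g(461,-178.8,36,-2.73)"
```

```text
time: 42.28
ee_pos: [461.9, -179.6, 71.7]
([-0.004, -0.003, 0.143], [0.001, -0.001, -0.001])
```

Place it, then go back for the green die at (533.6,228.3).

```bash
python3 -m pendant '[[[-0.003,-0.003,0.1,0,0,0,1],[-0.003,-0.003,0.143,0,0,0,1],[-0.003,-0.003,0.143,0,0,0,1],[-0.003,-0.003,0.143,0,0,0,1],[-0.003,-0.003,0.143,0,0,0,0.4],[-0.003,-0.003,0.143,0,0,0,0.4],[-0.003,-0.003,0.143,0,0,0,0.4],[-0.003,-0.003,-0.1,0,0,0,0.5],[-0.003,-0.003,-0.3,0,0,0,0.5],[-0.003,-0.003,-0.3,0,0,0,0.5]]]' | head -2; python3 -m pendant '[[[0.2,-1,0,0,0,-0.118,0.5],[0.2,-1,0,0,0,-0.118,0.5],[0.2,-1,0,0,0,-0.118,0.5],[0.2,-1,0,0,0,-0.118,0.5],[0.2,-1,0,0,0,-0.118,0.5],[0.2,-1,0,0,0,-0.118,0.5]]]' | head -2; python3 -c "
from h import *
print(tags(z=44))
x=np.array([533.6,228.3,0]); g(*(x-2*EY)[:2],110)"
```

```text
time: 43.52
ee_pos: [461.5, -179.6, 148.4]
time: 44.28
ee_pos: [522.5, 68.0, 143.9]
[('r', [579.5, -186.6], [21.5, 21.4], np.float64(-37.8), np.float64(-385.7)), ('r', [550.6, -178.1], [24.5, 17.0], np.float64(-64.5), np.float64(-371.7)), ('r', [519.5, -183.8], [21.5, 20.9], np.float64(-96.0), np.float64(-371.1)), ('r', [493.4, -175.1], [20.9, 17.1], np.float64(-119.9), np.float64(-357.4)), ('r', [460.1, -180.4], [21.3, 21.0], np.float64(-153.6), np.float64(-355.9)), ('g', [594.2, 245.2], [22.3, 21.9], np.float64(62.3), np.float64(34.5)), ('g', [532.1, 231.6], [22.2, 21.0], np.float64(-1.2), np.float64(33.5)), ('g', [556.3, -311.8], [20.5, 18.6], np.float64(-85.4), np.float64(-503.8))]
([0.168, -0.615, 0.136], [0.0, 0.001, -0.002])
```

```bash
python3 -m pendant '[[[0.168,-0.615,0,0,0,0,0.5],[0.168,-0.615,0,0,0,0,0.5],[0.168,-0.615,0.07,0,0,0,0.5],[0.168,-0.615,0.136,0,0,0,0.5],[0.168,-0.615,0.136,0,0,0,0.5],[0.168,-0.615,0.136,0,0,0,0.5]]]' | head -2; python3 -c "
from h import *
print([t for t in tags(z=50) if t[1][1]>100])
x=np.array([533.6,228.3,0]); g(*(x-2*EY)[:2],40.5)"
```

```text
time: 45.08
ee_pos: [534.7, 225.7, 111.4]
[('g', [594.0, 241.7], [22.0, 21.6], np.float64(61.4), np.float64(31.1)), ('g', [533.7, 228.5], [22.2, 21.4], np.float64(-0.3), np.float64(30.1))]
([-0.003, -0.002, 0.284], [-0.0, -0.001, -0.003])
```

```bash
python3 -m pendant '[[[-0.002,-0.002,0.1,0,0,-0.002,0.5],[-0.002,-0.002,0.2,0,0,-0.002,0.5],[-0.002,-0.002,0.283,0,0,-0.002,0.5],[-0.002,-0.002,0.283,0,0,-0.002,0.5],[-0.002,-0.002,0.283,0,0,-0.002,0.5],[-0.002,-0.002,0.283,0,0,-0.002,1],[-0.002,-0.002,0.283,0,0,-0.002,1],[-0.002,-0.002,0.283,0,0,-0.002,1],[-0.002,-0.002,0.283,0,0,-0.002,1]]]'|grep -v rot; python3 -m pendant '[[[0,0,-0.1,0,0,0,1],[0,0,-0.3,0,0,0,1],[0,0,-0.4,0,0,0,1],[0,0.3,-0.5,0,0,0.082,1],[-0.276,1,-0.5,0,0,0.082,1],[-0.276,1,-0.5,0,0,0.082,1],[-0.276,1,-0.5,0,0,0.082,1],[-0.276,1,-0.5,0,0,0.082,1],[-0.276,1,-0.5,0,0,0.082,1],[-0.276,1,-0.5,0,0,0.082,1]]]'|grep -v rot; python3 -c "
from h import *
g(497,-311,120,1.65)"
```

```text
time: 46.25
ee_pos: [534.5, 227.7, 41.8]
contact_force: [-0.7, -2.0, 6.7]
width: 30.9
grasp_force: 59.1
time: 47.5
ee_pos: [515.8, -30.1, 165.2]
contact_force: [0.0, 0.5, -2.3]
width: 30.8
grasp_force: 59.2
([-0.108, 1.121, 0.18], [-0.0, -0.0, 0.0])
```

```bash
python3 -m pendant '[[[-0.1,1,0,0,0,0,1],[-0.1,1,0,0,0,0,1],[-0.1,1,0,0,0,0,1],[-0.1,1,0,0,0,0,1],[-0.1,1,0.2,0,0,0,1],[-0.1,1,0.3,0,0,0,1],[-0.1,1,0.3,0,0,0,1]]]'|head -2; python3 -c "
from h import *
g(497,-311,70,1.65)"
```

```text
time: 48.38
ee_pos: [497.5, -280.3, 88.3]
([-0.006, 0.123, 0.073], [-0.001, 0.001, 0.0])
```

```bash
python3 -m pendant '[[[-0.006,0.123,0,0,0,0,1],[-0.006,0.123,0.07,0,0,0,1],[-0.006,0.123,0.15,0,0,0,1],[-0.006,0.123,0.203,0,0,0,1],[-0.006,0.123,0.203,0,0,0,1],[-0.006,0.123,0.203,0,0,0,1]]]'|grep -v rot; python3 -c "
from h import *
g(497,-311,36.5,1.65)"
```

```text
time: 49.12
ee_pos: [497.3, -312.5, 39.7]
contact_force: [0.6, 0.0, -1.9]
width: 31.0
grasp_force: 59.4
([-0.001, -0.006, 0.013], [0.0, -0.0, -0.0])
```

Release, then the last die at (594,241.7).

```bash
python3 -m pendant '[[[0,-0.005,0.012,0,0,0,1],[0,-0.005,0.012,0,0,0,1],[0,-0.005,0.012,0,0,0,1],[0,-0.005,0.012,0,0,0,0.4],[0,-0.005,0.012,0,0,0,0.4],[0,-0.005,0.012,0,0,0,0.4],[0,-0.005,-0.2,0,0,0,0.5],[0,-0.005,-0.4,0,0,0,0.5],[0,-0.005,-0.4,0,0,0,0.5]]]' | head -2; python3 -m pendant '[[[0.3,-1,-0.1,0,0,-0.082,0.5],[0.3,-1,-0.1,0,0,-0.082,0.5],[0.3,-1,-0.1,0,0,-0.082,0.5],[0.3,-1,-0.1,0,0,-0.082,0.5],[0.3,-1,-0.1,0,0,-0.082,0.5],[0.3,-1,-0.1,0,0,-0.082,0.5]]]' | head -2; python3 -c "
from h import *
print(tags(z=44))
x=np.array([594,241.7,0]); g(*(x-2*EY)[:2],110)"
```

```text
time: 50.25
ee_pos: [498.3, -312.3, 143.4]
time: 51.0
ee_pos: [564.7, -59.0, 163.5]
[('r', [579.2, -186.5], [21.9, 20.9], np.float64(-38.1), np.float64(-385.6)), ('r', [519.3, -183.8], [21.7, 21.0], np.float64(-96.3), np.float64(-371.0)), ('g', [592.9, 247.7], [21.2, 21.1], np.float64(61.5), np.float64(37.2)), ('g', [555.7, -311.4], [21.6, 19.7], np.float64(-85.9), np.float64(-503.3)), ('g', [496.5, -312.7], [21.0, 20.5], np.float64(-144.2), np.float64(-492.9))]
([0.355, -1.151, 0.214], [-0.0, 0.0, -0.0])
```

```bash
python3 -m pendant '[[[0.3,-1,0,0,0,0,0.5],[0.3,-1,0,0,0,0,0.5],[0.3,-1,0,0,0,0,0.5],[0.3,-1,0,0,0,0,0.5],[0.3,-1,0,0,0,0,0.5],[0.3,-1,0,0,0,0,0.5],[0.3,-1,0,0,0,0,0.5]]]' | head -2; python3 -c "
from h import *
print([t for t in tags(z=50) if t[1][1]>100])
x=np.array([594,241.7,0]); g(*(x-2*EY)[:2],40.5)"
```

```text
time: 51.92
ee_pos: [589.1, 198.5, 164.1]
[('g', [593.8, 241.6], [22.0, 21.9], np.float64(61.2), np.float64(31.0))]
([0.053, -0.157, 0.495], [0.0, 0.0, -0.001])
```

```bash
python3 -m pendant '[[[0.053,-0.157,0.1,0,0,0,0.5],[0.053,-0.157,0.2,0,0,0,0.5],[0.053,-0.157,0.3,0,0,0,0.5],[0.053,-0.157,0.3,0,0,0,0.5],[0.053,-0.157,0.4,0,0,0,0.5],[0.053,-0.157,0.492,0,0,0,0.5],[0.053,-0.157,0.492,0,0,0,0.5],[0.053,-0.157,0.492,0,0,0,0.5],[0.053,-0.157,0.492,0,0,0,1],[0.053,-0.157,0.492,0,0,0,1],[0.053,-0.157,0.492,0,0,0,1],[0.053,-0.157,0.492,0,0,0,1]]]'|grep -v rot; python3 -m pendant '[[[0,0,-0.1,0,0,0,1],[0,0,-0.3,0,0,0,1],[0,0,-0.4,0,0,0,1],[0,0.3,-0.5,0,0,0.082,1],[-0.4,1,-0.5,0,0,0.082,1],[-0.4,1,-0.5,0,0,0.082,1],[-0.4,1,-0.5,0,0,0.082,1],[-0.4,1,-0.5,0,0,0.082,1],[-0.4,1,-0.5,0,0,0.082,1],[-0.4,1,-0.5,0,0,0.082,1]]]'|grep -v rot; python3 -c "
from h import *
g(437,-312.7,120,1.65)"
```

```text
time: 53.48
ee_pos: [595.0, 241.9, 43.3]
contact_force: [0.4, -0.8, 7.9]
width: 30.8
grasp_force: 60.8
time: 54.72
ee_pos: [545.8, -22.7, 166.6]
contact_force: [-0.4, 0.3, -3.0]
width: 30.5
grasp_force: 60.4
([-0.468, 1.147, 0.186], [-0.0, -0.0, -0.0])
```

```bash
python3 -m pendant '[[[-0.4,1,0,0,0,0,1],[-0.4,1,0,0,0,0,1],[-0.4,1,0,0,0,0,1],[-0.4,1,0,0,0,0,1],[-0.4,1,0.1,0,0,0,1],[-0.4,1,0.3,0,0,0,1],[-0.4,1,0.3,0,0,0,1],[-0.4,1,0.3,0,0,0,1]]]'|head -2; python3 -c "
from h import *
g(437,-312.7,38,1.65)"
```

```text
time: 55.72
ee_pos: [453.8, -275.6, 93.0]
([-0.072, 0.146, 0.22], [0.0, -0.001, 0.0])
```

```bash
python3 -m pendant '[[[-0.072,0.146,0,0,0,0,1],[-0.072,0.146,0,0,0,0,1],[-0.072,0.146,0.1,0,0,0,1],[-0.072,0.146,0.2,0,0,0,1],[-0.072,0.146,0.208,0,0,0,1],[-0.072,0.146,0.208,0,0,0,1]]]'|grep -v rot; python3 -c "
from h import *
g(437,-312.7,38,1.65)"
```

```text
time: 56.48
ee_pos: [436.6, -313.0, 40.9]
contact_force: [-0.1, -0.7, -4.1]
width: 30.5
grasp_force: 61.0
([0.002, -0.001, 0.011], [0.001, -0.001, -0.0])
```

```bash
python3 -m pendant '[[[0,0,0.011,0,0,0,1],[0,0,0.011,0,0,0,1],[0,0,0.011,0,0,0,1],[0,0,0.011,0,0,0,0.4],[0,0,0.011,0,0,0,0.4],[0,0,0.011,0,0,0,0.4],[0,0,-0.2,0,0,0,0.4],[0,0,-0.5,0,0,0,0.4],[0,0,-0.9,0,0,0,0.6],[0,0,-0.9,0,0,0,1],[0,0,-0.9,0,0,0,1]]]' | head -2; python3 -m pendant '[[[0.1,-1,0,0,0,-0.082,1],[0.1,-1,0,0,0,-0.082,1],[0.1,-1,0,0,0,-0.082,1],[0.1,-1,0,0,0,-0.082,1],[0.1,-1,0,0,0,-0.082,1],[0.1,-1,0,0,0,-0.082,1],[0.1,-1,0,0,0,-0.082,1]]]' | head -2; python3 -c "
from h import *
for t in tags(z=44,fn='racks.png'): print(t)
im=cv2.imread('pics/racks.png')
for d in cams.silhouettes('wrist','knife')[:3]: print(round(d['conf'],2),rect('wrist',big(d['pixels']),20))
g(*(C+205*EY)[:2],270)"
```

```text
time: 57.85
ee_pos: [436.5, -313.5, 268.2]
time: 58.72
ee_pos: [453.5, -63.3, 263.8]
('r', [579.6, -185.5], [21.2, 20.6], np.float64(-37.5), np.float64(-384.7))
('r', [519.6, -182.6], [21.3, 20.3], np.float64(-95.8), np.float64(-369.9))
('r', [460.3, -179.3], [20.9, 20.0], np.float64(-153.2), np.float64(-354.9))
('g', [556.3, -310.4], [21.2, 20.5], np.float64(-85.1), np.float64(-502.5))
('g', [497.2, -311.9], [21.2, 20.1], np.float64(-143.4), np.float64(-492.2))
('g', [435.5, -313.7], [21.1, 20.2], np.float64(-204.2), np.float64(-481.7))
0.86 ([558.0, -24.700000762939453], [188.4, 22.5], 174.45)
0.74 ([561.7000122070312, 437.5], [359.0, 309.6], 15.27)
0.61 ([331.70001220703125, -301.1000061035156], [66.6, 37.8], 155.96)
([0.544, -1.781, -0.024], [-0.0, 0.0, -0.001])
```

All six dies are standing in their nests and the knife is on its mat. I shut the lid by pushing from behind.

```bash
python3 -m pendant '[[[0.3,-1,-0.05,0,0,0,1],[0.3,-1,-0.05,0,0,0,1],[0.3,-1,-0.05,0,0,0,1],[0.3,-1,-0.05,0,0,0,1],[0.3,-1,-0.05,0,0,0,1],[0.3,-1,-0.05,0,0,0,1],[0.3,-1,-0.05,0,0,0,1]]]' | head -2; python3 -m pendant '[[[0.24,-0.78,0,0,0,0,1],[0.24,-0.78,0,0,0,0,1],[0.24,-0.78,0,0,0,0,1],[0.24,-0.78,0,0,0,0,1],[0.24,-0.78,0,0,0,0,1],[0.24,-0.78,0,0,0,0,1],[0.24,-0.78,0,0,0,0,1]]]' | head -2; python3 -c "
from h import *
print(sensors.state()['joint_pos'].round(),[((pose()[0]-C)@E).round(1) for E in (EX,EY)]); snap('wrist')
for d in cams.silhouettes('wrist','lid')[:1]: print(d['conf'],rect('wrist',big(d['pixels']),120))
g(*(C+205*EY)[:2],128)"
```

```text
time: 59.7
ee_pos: [477.8, 196.2, 276.7]
time: 60.58
ee_pos: [498.1, 399.4, 277.3]
[ 35.  27.  68.  -0.  84. 114.] [np.float64(-1.3), np.float64(204.7)]
0.59 ([511.8999938964844, 324.0], [214.2, 52.1], 11.73)
([0.005, 0.001, 0.597], [-0.0, -0.0, -0.0])
```

```bash
python3 -m pendant '[[[0.005,0,0.2,0,0,0,1],[0.005,0,0.4,0,0,0,1],[0.005,0,0.597,0,0,0,1],[0.005,0,0.597,0,0,0,1],[0.005,0,0.597,0,0,0,1]]]' | grep -v rot; python3 -m pendant '[[[0,0.07,0,0,0,0,1],[0,0.13,0,0,0,0,1],[0,0.19,0,0,0,0,1],[0,0.25,0,0,0,0,1],[0,0.31,0,0,0,0,1],[0,0.37,0,0,0,0,1],[0,0.43,0,0,0,0,1],[0,0.43,0,0,0,0,1]]]' | grep -v rot;  python3 -c "
from h import *
print(((pose()[0]-C)@EY).round(1))"
```

```text
time: 61.3
ee_pos: [499.7, 401.3, 130.0]
contact_force: [0.6, 0.9, 0.4]
width: -0.2
grasp_force: 0.0
time: 62.3
ee_pos: [523.8, 296.3, 135.5]
contact_force: [-6.3, 2.5, 54.9]
width: -0.0
grasp_force: 24.4
98.6
```

Something presses 55 N vertically, probably the finger linkage on the lid's top edge. I back off upward at once.

```bash
python3 -m pendant '[[[0,-0.02,-0.04,0,0,0,1],[0,-0.04,-0.12,0,0,0,1],[0,-0.04,-0.2,0,0,0,1],[0,-0.04,-0.3,0,0,0,1],[0,-0.04,-0.3,0,0,0,1]]]' | grep -v rot;  python3 - <<'E'
from h import *
print(((pose()[0]-C)@EY).round(1))
im=snap('scene'); tp=snap('top')
o=np.zeros((420,800,3),np.uint8); o[:,:400]=cv2.resize(im[80:220,270:403],(400,420)); o[:400,400:]=cv2.resize(tp[120:260,180:320],(400,400)); cv2.imwrite('pics/shut.png',o)
E
```

```text
time: 62.92
ee_pos: [518.8, 304.9, 203.9]
contact_force: [0.7, 0.1, -0.0]
width: 0.1
grasp_force: 0.0
108.0
```

View pics/shut.png

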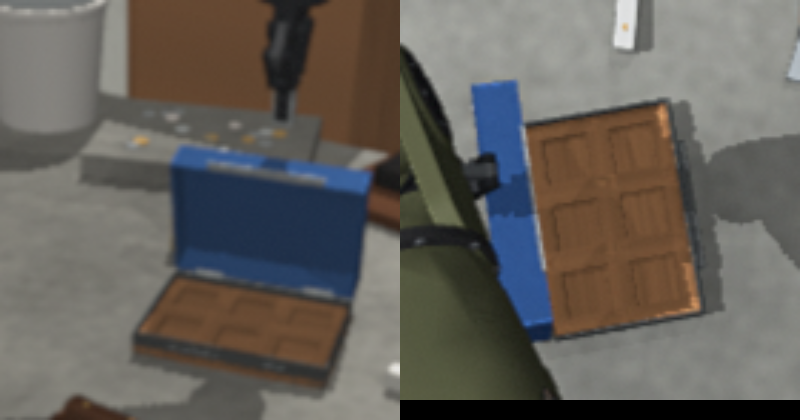

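The picture shows the empty case with the lid upright at about 90°: the plate at top-crop (510,210), the hand above it at (480,170). I push again with the tip higher on the plate, so the linkage clears the top edge.

```bash
python3 -m pendant '[[[0,-0.14,0,0,0,0,1],[0,-0.14,0,0,0,0,1],[0,-0.14,0.1,0,0,0,1],[0,-0.14,0.18,0,0,0,1],[0,-0.14,0.18,0,0,0,1],[0,-0.07,0.18,0,0,0,1],[0,0,0.18,0,0,0,1],[0,0.04,0.18,0,0,0,1],[0,0.07,0.18,0,0,0,1],[0,0.07,0.18,0,0,0,1]]]' | grep -v rot;  python3 -c "
from h import *
print(((pose()[0]-C)@EY).round(1))"
```

```text
time: 64.28
ee_pos: [521.9, 287.8, 157.7]
contact_force: [1.0, 0.5, 0.4]
width: -0.3
grasp_force: 0.0
90.6
```

```bash
python3 -m pendant '[[[0,0.05,0,0,0,0,1],[0,0.1,0,0,0,0,1],[0,0.14,0,0,0,0,1],[0,0.2,0.02,0,0,0,1],[0,0.26,0.045,0,0,0,1],[0,0.26,0.045,0,0,0,1]]]' | grep -v rot;  python3 - <<'E'
from h import *
print(((pose()[0]-C)@EY).round(1)); im=snap('top'); H,S,V=hsv(im)
m=big((abs(H-110)<12)&(S>120)); v,u=np.nonzero(m)
for z in (66,140): print(z,rect('top',m,z), ((atz('top',u,v,z)-C)@EY).min().round(1))
E
```

```text
time: 65.03
ee_pos: [534.6, 223.2, 145.5]
contact_force: [-0.5, 0.3, 0.4]
width: 0.0
grasp_force: 0.0
24.7
66 ([626.2999877929688, 206.5], [72.3, 21.1], 18.28) -18.0
140 ([608.4000244140625, 195.3000030517578], [67.7, 19.8], 18.28) -24.9
```

```bash
python3 -m pendant '[[[0,0.05,0.035,0,0,0,1],[0,0.1,0.074,0,0,0,1],[0,0.145,0.12,0,0,0,1],[0,0.187,0.174,0,0,0,1],[0,0.215,0.22,0,0,0,1],[0,0.243,0.265,0,0,0,1],[0,0.243,0.265,0,0,0,1],[0,0.243,0.265,0,0,0,1]]]' | grep -v rot;  python3 - <<'E'
from h import *
print(((pose()[0]-C)@EY).round(1))
E
```

```text
time: 66.08
ee_pos: [546.8, 165.2, 80.3]
contact_force: [0.1, 0.8, 0.2]
width: 0.0
grasp_force: 0.0
-34.5
```

```bash
python3 -m pendant '[[[0,0,0.012,0,0,0,1],[0,0,0.02,0,0,0,1],[0,0,0.028,0,0,0,1],[0,0,0.028,0,0,0,1]]]' | grep -v rot
```

```text
time: 66.58
ee_pos: [546.7, 165.0, 73.1]
contact_force: [0.4, -0.0, 1.8]
width: -0.0
grasp_force: 0.7
```

```bash
python3 -m pendant '[[[0,0,0.004,0,0,0,1],[0,0,0.006,0,0,0,1],[0,0,0.006,0,0,0,1]]]' | grep -v rot; python3 -m pendant '[[[0,0,-0.1,0,0,0,1],[0,0,-0.4,0,0,0,1],[-0.3,0.3,-0.8,0,0,0,0],[-0.4,0.5,-0.8,0,0,0,0],[-0.4,0.5,-0.8,0,0,0,0],[-0.4,0.5,-0.8,0,0,0,0],[-0.4,0.5,-0.8,0,0,0,0]]]' | grep -v rot; python3 - <<'E'
from h import *
im=snap('wrist'); H,S,V=hsv(im)
b=(abs(H-110)<12)&(S>120)
m=big(b); Vm=np.median(V[m]); print('lid',rect('wrist',m,65),rect('wrist',big(b&(V>0.85*Vm)),65))
for t in tags(z=44): print(t)
for q in ('knife','mat'):
    for d in cams.silhouettes('wrist',q)[:3]: print(q,round(d['conf'],2),rect('wrist',big(d['pixels']),20 if q=='knife' else 3))
for q in ['lip','dapping_block','pliers','bowl']:
    print(q,[(round(d['conf'],2),world('wrist',d['point']).round().tolist()) for d in cams.boxes_of('wrist',q)])
E
```

```text
time: 66.95
ee_pos: [546.8, 165.1, 72.9]
contact_force: [-7.9, -1.5, 17.0]
width: -0.1
grasp_force: 8.5
time: 67.82
ee_pos: [473.5, 22.5, 271.5]
contact_force: [0.4, 0.0, -0.2]
width: 85.4
grasp_force: 0.0
lid ([540.5999755859375, 194.60000610351562], [198.3, 145.7], 11.5) ([539.7000122070312, 198.89999389648438], [198.3, 137.0], 11.45)
('r', [579.6, -184.8], [20.9, 19.2], np.float64(-37.3), np.float64(-384.1))
('r', [519.8, -182.1], [21.5, 20.3], np.float64(-95.4), np.float64(-369.5))
('r', [460.7, -178.8], [20.9, 19.7], np.float64(-152.7), np.float64(-354.5))
('g', [556.6, -309.4], [21.1, 19.6], np.float64(-84.7), np.float64(-501.6))
('g', [497.3, -311.2], [21.1, 20.1], np.float64(-143.1), np.float64(-491.5))
('g', [436.0, -313.2], [21.1, 20.0], np.float64(-203.6), np.float64(-481.3))
knife 0.9 ([558.0, -22.600000381469727], [189.0, 24.3], 174.94)
knife 0.82 ([344.3999938964844, -300.1000061035156], [41.9, 32.0], 150.32)
knife 0.71 ([580.2000122070312, -187.60000610351562], [54.1, 37.6], 89.76)
mat 0.64 ([560.2999877929688, -24.0], [222.0, 57.1], 174.72)
lip [(0.94, [543.0, 187.0, 65.0])]
dapping_block [(0.74, [403.0, 336.0, 48.0]), (0.45, [543.0, 186.0, 64.0])]
pliers [(0.74, [686.0, 31.0, 15.0])]
bowl [(0.66, [738.0, -243.0, 21.0])]
```

```bash
python3 -c "
from h import *
print(manip.job_done())"
```

```text
the job is handed in; nothing more can be done
None
```

I pried the case open with the wooden knife and laid the knife back on its mat. All six dies stand in their own nests, three green in the pass rack and three red in the reject rack. I then shut the empty case and handed the job in at about 68 s. One point could count against it: on the first push to shut the lid, the hand pressed on the lid's top edge and the wrist read 55 N vertically. I backed off at once, but if the gripper's body rather than its fingers was touching, that exceeds the 40 N limit.

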